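# Close and latch the sliding lid of a sample case

### The arm

A 6-joint arm with a two-finger parallel gripper is mounted at the origin on a cart in front of the work surface, level with it; the furniture and walls round the work are solid. World frame = base frame: x ahead of the robot, y to its left, z up, the work surface at z = 0. Lengths are in m, angles in rad, forces in N, time in s.
With the tool pointing down it reaches from about 0.35 to 0.85 m from the base axis. Payload 8.1 kg.
Tool frame: the origin (TCP) lies at the very end of the fingers, on their centre line; the grasp point (between the pads) lies 19 mm behind it; z points along the fingers, y is the direction in which the jaws open and shut (so a half turn about z gives the same grasp; the last joint's range is limited). The gripper opens to 93 mm and grips with 3 to 60 N. Pads are 15 mm wide; open, the fingers measure 128 mm over their backs; the gripper's body (75 mm by 188 mm) begins 65 mm behind the grasp point.
Start: joints at [-1.205, 0.13, 1.488, -0, 1.523, -0.085], TCP at [0.261, -0.54, 0.219] pointing down, gripper open.
Joint ranges: [-2.96, 2.96], [-0.89, 2.26], [0.02, 2.5], [-1.34, 4.48], [0, 2.73], [-2.66, 2.66]. Speed limits (rad/s): [2.39, 2.39, 2.79, 3.14, 3.14, 3.14].

### API

Orientations are given as a rotation vector (axis times angle).
In Python, from plant import read_state, read_camera, close_job gives the robot as it stands.
- The arm moves only by the tool jog_arm, never from a script. Its argument "motion" is one flat list of numbers, 7 for each row, row after row: the opening, from 0 (shut) to 1 (fully open), then the shift along the tool's x, y, z scaled (see below), then the turn, a rotation vector about the tool's x, y, z scaled (see below). A call has 1 to 8 rows; each row is the pose to reach, as a shift and turn from the pose measured when the call began, along the tool's axes at that moment; what a row does not reach only later rows make up. The controller multiplies each number of a shift by 0.5 m and each number of a turn by 90 degrees. A row lasts 1/10 s, in which the tool goes at most 50 mm and 8.59 degrees, less where a joint would pass 70% of its speed; a pose out of reach is approached as far as the arm can. A call with a number of a shift or a turn outside -1 to 1 is refused whole. A call with a gripper value outside its range is refused whole. The fingers move at their own pace and stop on an object; "grip_force" is the grip in N (left out, the last holds). Time passes only in rows, so rows that repeat a pose let the fingers close. It gives the time, the measured TCP pose, the force and the opening at its end, in the units of the state.
- read_state(): the state, without advancing time (a new reading comes with each control period).
- read_camera(name): name is "scene" or "top" or "wrist"; returns a dict with "frame" (480x640x3 uint8, red, green, blue), "vertical_fov" (degrees; the focal length in pixels is half the picture's height over the tangent of half this angle, whatever the lens; pixels are square), "cx", "cy" (the principal point, pixels), "dist_coeffs" ([k1, k2, p1, p2, k3] as OpenCV has them; the pictures are not rectified), "world_from_camera" (4x4, takes a point from camera to world coordinates); the wrist camera has in their place "hand_eye" (4x4, takes a point from camera to tool coordinates, whose origin is the TCP and whose axes are the flange's). Camera axes: x right, y down, z forward; pixel columns grow to the right and rows downward; lengths in m; the calibration is good to about 2 mm. A picture is of the moment at which its call begins: read the wrist's pose just before it. There is no depth.
- close_job(): hands the job in, once; it reports no verdict.
The state is a dict: "t": time; "q": joint angles; "dq": joint speeds; "joint_torque": joint torques, N m; "tool_pos": TCP position; "orientation": TCP orientation; "force": force on the tool from outside, world axes, zero at the start; "wrist_torque": the same for the moment, N m; "opening": finger opening in m.
Only numpy, scipy, OpenCV 4.12 (cv2) and the standard library are available. Lean on these libraries where they do the work, as an engineer would, in place of code of your own. Each camera call takes 0.05 s, during which the arm holds its last target.

### The job

Push the sample case's sliding lid shut until it bears firmly against its rubber seal, leaning on it with about 11 newtons for a moment and never with more than 15. Then swing the latch's loop over the hook-shaped keeper on the lid, draw it back under the hook's lip, and press the latch lever down flat past its centre so that it stays shut and holds the lid tight. Never push on the lever with more than 20 newtons, and leave the bottle, dish and pen where they are.

Things in the scene. Friction and masses are not known exactly. Their poses are not given: they have to be found in the camera images.
- case: Blue sample case, fixed to the worktop, 130 x 320 x 85 mm (x, y, z). Origin under its centre, z up. Its +y half is a well with a rack of micro tubes, covered by the sliding lid; its -y half is a solid deck, top at z = 85 mm, that carries the latch. Lid and latch work in the case's y-z plane (x = 0).
- lid: Clear lid, 98 x 166 x 8 mm, metal edges, sliding along the case's y in rails, +y to open (friction about 3 N, stays where left). Found 16 to 34 mm open. Origin on its top face, level with the deck (85 mm up), at the middle of its inner (-y) edge; axes as the case's. Firmly home: pushed with 8 to 15 N (11 is right) against the stop.
- seal_nominal (a point): Nominal place, fixed in the case at (0, -3, 85) mm, where the lid's origin comes to lie when the lid just meets the springy rubber seal (12 N/mm) at the deck's edge. The real seal sits up to 5 mm to either side of it along y, which is not measured: feel for it.
- lid_grip (a point): Middle of the outer (+y) face of the black upright grip at the lid's outer end, 12 mm above the lid's top. The grip is 80 mm wide (x), 14 mm thick (y), 22 mm high. Pushing this face towards the case's -y shuts the lid.
- lid_keeper (a point): Foot of the keeper, on the lid's top, middle of its +y face; axes as the case's. A steel hook 24 mm wide (x): post 6 mm thick (this point on its +y face), on it a lip jutting 5 mm to +y, underside 13 mm and top 18 mm above the lid. Hooked, the crossbar lies against the post's +y face under the lip, its centre about 4 mm +y of this point and 4 to 9 mm above it.
- lever (a joint): Lever angle, rad: 0 = flat on its rest (shut); grows as the free end swings up and over towards the keeper; stop at 2.0. Turns easily (friction 0.05 N m), stays where left. With the loop hooked it begins to resist at 0.8 to 1.6 (up to some 7 N at its end), goes over centre at about 0.33 and then stays down.
- handle: The lever's steel handle, 36 mm wide (x), 5 mm thick, from 12 to 82 mm from the hinge axis, with a red pad on its end. Origin on the hinge axis; the handle runs along its own -y, upper face to its own +z; with the lever flat its axes are the case's.
- lever_hinge (a point): Axis of the lever, along the case's x: fixed in the case at (0, -55, 97) mm, 12 mm above the deck.
- lever_tip (a point): Middle of the upper face of the red pad at the lever's end, where to press: 72 mm from the hinge axis along the handle and 7 mm above the line through it. With the lever flat this lies at (0, -127, 104) mm in the case; when the lever is raised the pad faces the keeper.
- loop_pin (a point): Middle between the two pins on which the loop turns. They sit on the lever, 20 mm from its hinge axis: with the lever at angle t, seen with the case's +y to the right, they stand at 194 degrees minus t, counted from +y upward. Pulling the loop to +y swings the lever open, pushing it to -y swings it towards shut.
- bar_mid (a point): Centre of the loop's crossbar, a steel rod 8 mm thick and 60 mm long along the case's x. The loop is two legs 60 mm apart, 94.5 mm from loop_pin to the crossbar, sprung: they stretch up to 10 mm under pull, 12 N/mm. It turns on its pins with little friction (0.05 N m) and stays where left.
- loop_grip (a point): Centre of the loop's black grip rod, 12 mm thick, 36 mm long along the case's x, fixed to the crossbar: 9 mm farther out along the legs and 29 mm square to them (straight up when the loop lies level over the lid). Pinch it from above, jaws closing along the case's y; it can turn between the jaws.
- bottle_red: White reagent bottle with a red cap, 54 mm wide, 105 mm high, standing loose behind the case. Origin under its centre.
- dish: Lidded petri dish, 90 mm wide, 15 mm high, lying loose in front of the case. Origin under its centre.
- pen: Black-capped marker pen, 14 mm thick, 138 mm long, lying loose in front of the case. Origin under its centre.

How it is judged:
By the outcome, as a careful person would: the job done as asked, in the order asked, and still so for the second after the job is handed in, with the robot touching nothing.
It also fails if it takes over 67 s, if anything falls off the work surface, if the arm or the gripper's body presses on something with over 40 N, if the wrist force passes 120 N, or if a joint passes its speed limit or range.

## Working session

There is one attempt and no reset: what is moved stays moved. The work goes in short steps, Python scripts to look and compute and a tool call to move; the robot and the scene stay as the last step left them, time stands still between calls to the robot, and variables do not carry over. Pictures are saved under pics/ and viewed, and the job is handed in when it is done.

Besides the shell and the picture viewer there is one more tool, called after "Call:" by a JSON object that holds its "api" and its "payload", one argument or row to a line. jog_arm: Moves the arm, as the interface text tells. Its arguments: {"type":"object","properties":{"motion":{"type":"array","items":{"type":"number"}},"grip_force":{"type":"number"}},"required":["motion"]}

```bash
ls; mkdir -p pics; python3 - <<'E'
from plant import *
import cv2,json
s=read_state();print(s)
for n in ["scene","top"]:
    c=read_camera(n)
    cv2.imwrite(f"pics/{n}0.png",c["frame"][:,:,::-1])
    print(n,{k:(v.tolist() if hasattr(v,'tolist') else v) for k,v in c.items() if k!="frame"})
E
```

```text
pics
{'t': 0.0, 'q': array([-1.20539543e+00,  1.31155319e-01,  1.48927531e+00,  4.76375317e-05,
        1.52294242e+00, -8.53766866e-02]), 'dq': array([-0.0009547 , -0.00078481, -0.00028292,  0.00100108, -0.00060146,
       -0.00093787]), 'joint_torque': array([ 5.26143631e-04, -5.59840071e+01, -4.91762710e+01,  7.68958731e-02,
        3.52295896e-02, -9.49344326e-05]), 'tool_pos': array([ 0.26125212, -0.53952878,  0.21759309]), 'orientation': array([-3.06040922e+00, -7.01700852e-01,  3.16097527e-04]), 'force': array([ 0.05009464,  0.26767689, -0.34391471]), 'wrist_torque': array([-0.00664186,  0.02689518,  0.03534238]), 'opening': 0.09305088170036398}
scene {'vertical_fov': 51.106458478127905, 'cx': 320.13101839810133, 'cy': 237.15643888673472, 'dist_coeffs': [-0.05875772816595153, 0.0, 0.0, 0.0, 0.0], 'world_from_camera': [[-0.6143319656737721, -0.6279770282867748, 0.4777458402702323, 0.1504310509079838], [-0.7890476407842751, 0.488744097992587, -0.3722002515450279, 0.35829126869682576], [0.0002377481202514861, -0.6056187403156573, -0.7957549150676404, 0.806676187073623], [0.0, 0.0, 0.0, 1.0]]}
top {'vertical_fov': 48.50347229184145, 'cx': 322.40421315949317, 'cy': 232.00658940048578, 'dist_coeffs': [-0.1320074487245086, 0.0, 0.0, 0.0, 0.0], 'world_from_camera': [[-0.006375673547063046, -0.997777290130205, 0.06633121502917048, 0.5284655978097813], [-0.9995210413528546, 0.008367480246899855, 0.02979384445188304, 0.018349890492510425], [-0.03028264651127016, -0.06610948929421939, -0.9973527443916375, 1.098062681608073], [0.0, 0.0, 0.0, 1.0]]}
```

View pics/scene0.png

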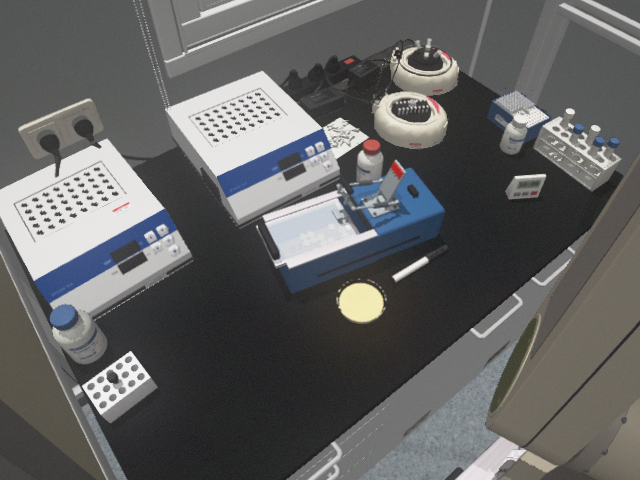

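View pics/top0.png

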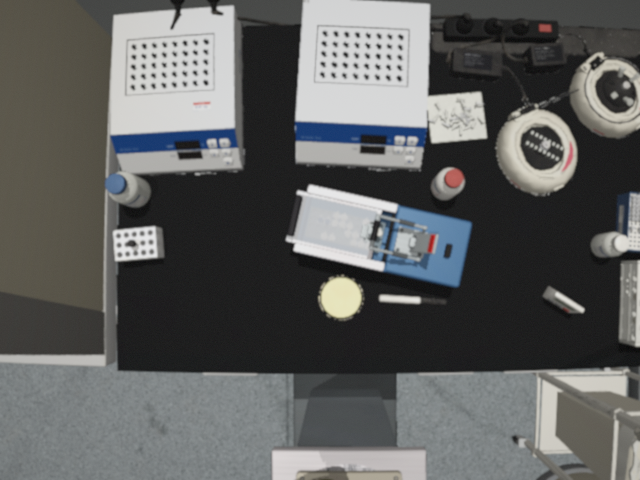

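The top view shows the case near (385,235), its lid to the left (+y) and latch to the right; the red pad is raised near (432,243). I'll enlarge both views.

```bash
python3 - <<'E'
import cv2
a=cv2.imread("pics/top0.png")[175:295,280:480]; cv2.imwrite("pics/topz.png",cv2.resize(a,None,fx=4,fy=4,interpolation=cv2.INTER_CUBIC))
a=cv2.imread("pics/scene0.png")[145:295,250:450]; cv2.imwrite("pics/scz.png",cv2.resize(a,None,fx=4,fy=4,interpolation=cv2.INTER_CUBIC))
E
```

```text
(no output)
```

View pics/topz.png

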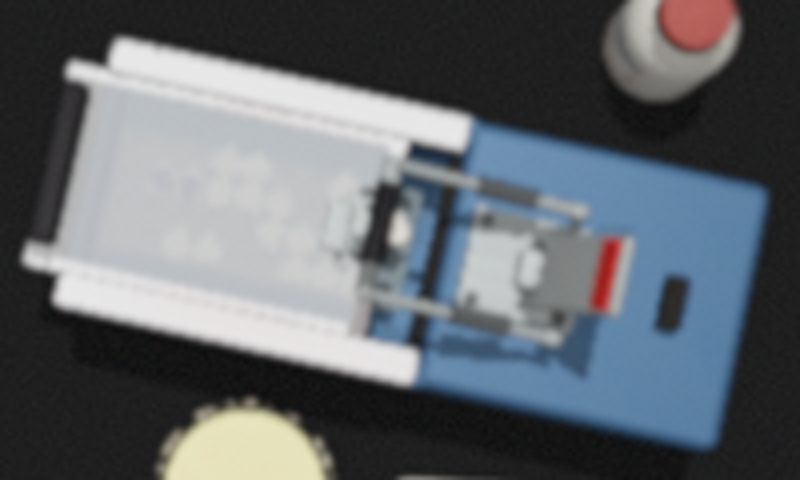

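View pics/scz.png

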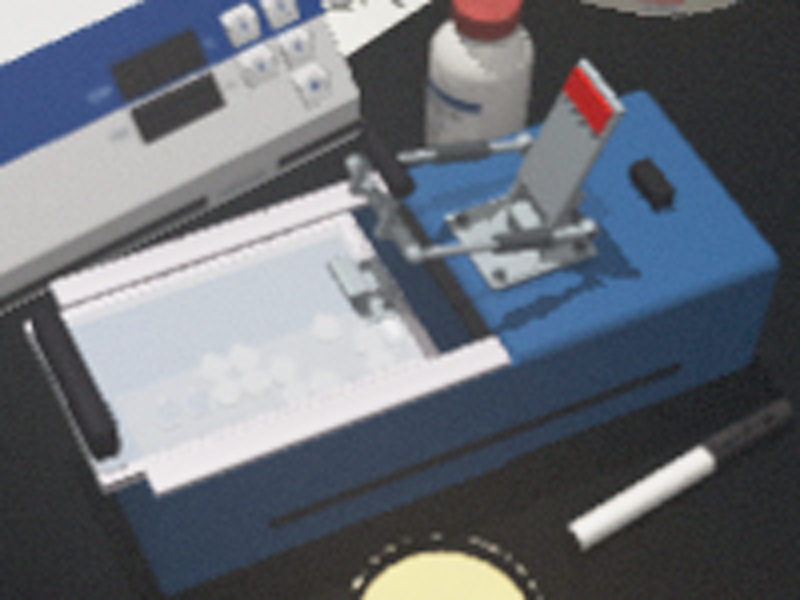

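```bash
cat > h.py <<'E'
import numpy as np, cv2, json
from scipy.optimize import least_squares
from scipy.spatial.transform import Rotation as R
CAM={}
def setcam(n,c):
    f=240/np.tan(np.radians(c["vertical_fov"]/2)); CAM[n]=(np.array([[f,0,c["cx"]],[0,f,c["cy"]],[0,0,1]]),np.array(c["dist_coeffs"],float),np.array(c.get("world_from_camera",np.eye(4))))
def proj(n,P):
    K,d,T=CAM[n]; Ti=np.linalg.inv(T); r,_=cv2.Rodrigues(Ti[:3,:3])
    return cv2.projectPoints(np.atleast_2d(P).astype(float),r,Ti[:3,3],K,d)[0][:,0]
def ray(n,uv):
    K,d,T=CAM[n]; p=cv2.undistortPoints(np.array([[uv]],float),K,d)[0,0]
    v=T[:3,:3]@np.array([p[0],p[1],1]); return T[:3,3],v/np.linalg.norm(v)
def atz(n,uv,z):
    o,v=ray(n,uv); return o+v*(z-o[2])/v[2]
def tri(obs):
    A=np.zeros((3,3));b=np.zeros(3)
    for n,uv in obs:
        o,v=ray(n,uv);M=np.eye(3)-np.outer(v,v);A+=M;b+=M@o
    X=np.linalg.solve(A,b); return X,[np.round(proj(n,X)[0]-uv,1) for n,uv in obs]
def c2w(c,P):
    x,y,a=c; P=np.atleast_2d(P); return P@np.array([[np.cos(a),-np.sin(a),0],[np.sin(a),np.cos(a),0],[0,0,1]]).T+[x,y,0]
def w2c(c,P):
    x,y,a=c; return (np.atleast_2d(P)-[x,y,0])@np.array([[np.cos(a),-np.sin(a),0],[np.sin(a),np.cos(a),0],[0,0,1]])
E
python3 - <<'E'
from h import *
from plant import *
cs={}
for n in ["scene","top"]:
    c=read_camera(n); c={k:(v.tolist() if hasattr(v,'tolist') else v) for k,v in c.items() if k!="frame"}; cs[n]=c
json.dump(cs,open("cams.json","w"))
E
cat >> h.py <<'E'
try:
    for n,c in json.load(open("cams.json")).items(): setcam(n,c)
except FileNotFoundError: pass
tz=lambda u,v:(280+u/4,175+v/4)
sz=lambda u,v:(250+u/4,145+v/4)
E
python3 - <<'E'
from h import *
obs=[("top",tz(770,186),(65,-160,85)),("top",tz(718,450),(-65,-160,85)),
("scene",sz(779,265),(-65,-160,85)),("scene",sz(645,91),(65,-160,85)),("scene",sz(165,594),(-65,160,0)),("scene",sz(752,372),(-65,-160,0))]
def f(p): return np.concatenate([proj(n,c2w(p,np.array(P)/1e3))[0]-uv for n,uv,P in obs])
r=least_squares(f,[.53,-.05,-.23]);print(r.x,np.round(r.fun.reshape(-1,2),1))
c=r.x
print("seal edge",[ (n,proj(n,c2w(c,[0,-.003,.085]))) for n in CAM])
# red pad centre, crossbar ends, grip rod ends, keeper
for nm,a,b in [("pad mid",tz(605,272),sz(590,97)),("bar far end",tz(392,170),sz(356,163)),("bar near end",tz(358,295),sz(412,250)),
 ("grip far",tz(385,185),sz(372,130)),("grip near",tz(372,258),sz(400,190)),("pin far",tz(585,209),sz(527,142)),("pin near",tz(560,338),sz(588,229))]:
    X,e=tri([("top",a),("scene",b)]); print(nm,np.round(w2c(c,X)*1e3,1),e)
for nm,n,uv,z in [("lid edge far",'top',tz(410,148),.085),("lid edge near",'top',tz(355,335),.085),("grip outer",'top',tz(55,160),.107),("grip outer sc far",'scene',sz(38,300),.107)]:
    print(nm,np.round(w2c(c,atz(n,uv,z))*1e3,1))
E
```

```text
[ 0.58856187 -0.06683032 -0.240672  ] [[-0.6  0. ]
 [-2.3  0.4]
 [ 1.6 -0.9]
 [ 0.2 -1.9]
 [ 0.2 -0. ]
 [ 0.  -0.4]]
seal edge [('scene', array([[356.78076941, 212.23033451]])), ('top', array([[384.61245622, 235.678976  ]]))]
pad mid [[  0.  -79.4 167.3]] [array([-0.1, -0.1]), array([0.1, 0. ])]
bar far end [[ 25.5  21.7 143.2]] [array([-0.8, -0.7]), array([1. , 0.1])]
bar near end [[-33.1  23.5 146.3]] [array([-0.6, -0.5]), array([0.8, 0. ])]
grip far [[ 13.9  23.  176.1]] [array([0.1, 0.1]), array([-0.1, -0. ])]
grip near [[-17.   22.3 168. ]] [array([-0.6, -0.5]), array([0.8, 0. ])]
pin far [[ 31.7 -71.9 111.2]] [array([-0.5, -0.5]), array([0.7, 0. ])]
pin near [[-28.6 -72.8 110.7]] [array([-1., -1.]), array([1.4, 0. ])]
lid edge far [[43.2 11.1 85. ]]
lid edge near [[-49.7  16.4  85. ]]
grip outer [[ -3.  172.5 107. ]]
grip outer sc far [[ 39.1 174.5 107. ]]
```

```bash
cat >> h.py <<'E'
C=np.array([0.58856187,-0.06683032,-0.240672])
def Rdes(yaw=None):
    # tool z down, tool y along case -y
    a=C[2] if yaw is None else yaw
    y=-np.array([-np.sin(a),np.cos(a),0]); z=np.array([0,0,-1.]); x=np.cross(y,z)
    return np.c_[x,y,z]
def jog(Pw,s,Rd=None):
    Rc=R.from_rotvec(s["orientation"]).as_matrix(); Rd=Rdes() if Rd is None else Rd
    sh=Rc.T@(np.array(Pw)-s["tool_pos"])/.5
    tu=R.from_matrix(Rc.T@Rd).as_rotvec()/(np.pi/2)
    return np.round(sh,4),np.round(tu,4)
def st(s):
    p=w2c(C,s["tool_pos"])[0]*1e3; print("t %.2f case mm"%s["t"],np.round(p,1),"F case",np.round(w2c([0,0,C[2]],s["force"])[0],2),"rot err",jog(s["tool_pos"],s)[1]*90,"op %.4f"%s["opening"],"q",np.round(s["q"],2))
E
python3 - <<'E'
from h import *
from plant import *
s=read_state(); st(s)
for p in [(0,-60,340),(0,40,340)]: print(p,c2w(C,np.array(p)/1e3),jog(c2w(C,np.array(p)/1e3)[0],s))
print(read_camera("wrist")["hand_eye"])
E
```

```text
t 0.20 case mm [-205.1 -537.3  218. ] F case [0.08 0.79 0.29] rot err [-6.3000e-02  1.8000e-02  3.9618e+01] op 0.0928 q [-1.21  0.13  1.49 -0.    1.52 -0.09]
(0, -60, 340) [[ 0.57426055 -0.125101    0.34      ]] (array([ 0.9247, -0.474 , -0.2434]), array([-7.000e-04,  2.000e-04,  4.402e-01]))
(0, 40, 340) [[ 0.59809608 -0.0279832   0.34      ]] (array([ 1.0522, -0.6281, -0.2432]), array([-7.000e-04,  2.000e-04,  4.402e-01]))
[[-6.55322765e-04 -9.66225410e-01 -2.57697549e-01  7.15380284e-02]
 [ 9.99998209e-01 -1.75706050e-04 -1.88418533e-03  4.97239199e-04]
 [ 1.77526872e-03 -2.57698323e-01  9.66223795e-01 -1.65317317e-01]
 [ 0.00000000e+00  0.00000000e+00  0.00000000e+00  1.00000000e+00]]
```

Call:
{"api": "jog_arm", "payload": {
  "motion": [0,0.3,-0.15,-0.2434,0,0,0.2,0,0.6,-0.3,-0.2434,0,0,0.44,0,0.9247,-0.474,-0.2434,0,0,0.44,0,0.9247,-0.474,-0.2434,0,0,0.44,0,0.9247,-0.474,-0.2434,0,0,0.44,0,0.9247,-0.474,-0.2434,0,0,0.44,0,0.9247,-0.474,-0.2434,0,0,0.44,0,0.9247,-0.474,-0.2434,0,0,0.44],
  "grip_force": 20
}}

```text
t: 1.05
tool_pos: [0.4893, -0.2378, 0.3149]
orientation: [-3.118, 0.377, 0.0]
force: [0.5, -0.6, 0.7]
opening: 0.0338
```

```bash
python3 - <<'E'
from h import *
from plant import *
s=read_state(); st(s)
for p in [(-10,20,320)]: print(p,c2w(C,np.array(p)/1e3),jog(c2w(C,np.array(p)/1e3)[0],s))
E
```

```text
t 1.05 case mm [ -55.6 -189.7  314.9] F case [ 0.67 -0.42  0.74] rot err [-0.036  0.009  0.009] op 0.0338 q [-0.55 -0.04  1.49  0.    1.69  1.26]
(-10, 20, 320) [[ 0.5836172  -0.04502321  0.32      ]] (array([ 0.0914, -0.4193, -0.01  ]), array([-0.0004,  0.0001,  0.0001]))
```

Call:
{"api": "jog_arm", "payload": {
  "motion": [0,0.09,-0.42,-0.01,0,0,0,0,0.09,-0.42,-0.01,0,0,0,0,0.09,-0.42,-0.01,0,0,0,0,0.09,-0.42,-0.01,0,0,0,0,0.09,-0.42,-0.01,0,0,0,0,0.09,-0.42,-0.01,0,0,0,0,0.09,-0.42,-0.01,0,0,0]
}}

```text
t: 1.75
tool_pos: [0.5828, -0.0451, 0.3197]
orientation: [3.119, -0.376, -0.001]
force: [0.1, -1.1, -0.1]
opening: 0.0005
```

```bash
cat >> h.py <<'E'
def wristcam(s,c,name="wrist"):
    T=np.eye(4);T[:3,:3]=R.from_rotvec(s["orientation"]).as_matrix();T[:3,3]=s["tool_pos"]
    d={k:(v.tolist() if hasattr(v,'tolist') else v) for k,v in c.items() if k!="frame"}
    d["world_from_camera"]=(T@np.array(c["hand_eye"])).tolist(); setcam(name,d); 
    cs=json.load(open("cams.json")); cs[name]=d; json.dump(cs,open("cams.json","w"))
E
python3 - <<'E'
from h import *
from plant import *
s=read_state(); st(s); c=read_camera("wrist"); wristcam(s,c,"w1"); cv2.imwrite("pics/w1.png",c["frame"][:,:,::-1])
E
```

```text
t 1.75 case mm [-10.8  19.7 319.7] F case [ 0.35 -1.05 -0.08] rot err [0.009 0.045 0.036] op 0.0005 q [-0.16  0.07  1.37 -0.    1.7   1.65]
```

View pics/w1.png

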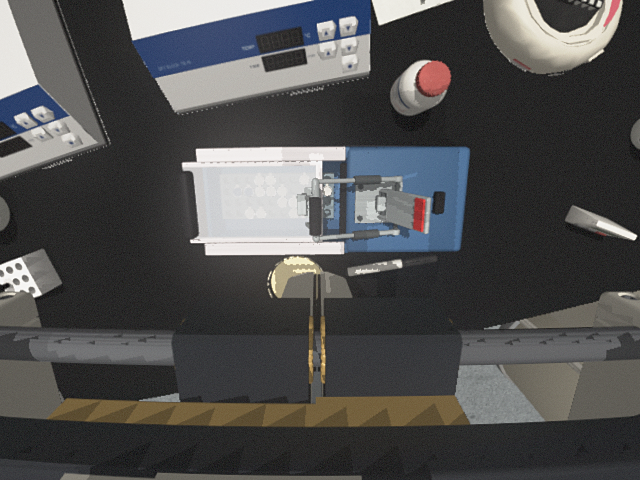

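Wrist view: the case is squarely aligned, its deck back edge horizontal at row 148, with the loop's grip rod at (316,215) and the red pad at (420,215). I'll zoom in to refine.

```bash
python3 - <<'E'
import cv2
a=cv2.imread("pics/w1.png")
cv2.imwrite("pics/w1a.png",cv2.resize(a[140:260,280:480],None,fx=4,fy=4,interpolation=cv2.INTER_CUBIC))
cv2.imwrite("pics/w1b.png",cv2.resize(a[140:260,175:335],None,fx=4,fy=4,interpolation=cv2.INTER_CUBIC))
E
```

```text
(no output)
```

View pics/w1a.png

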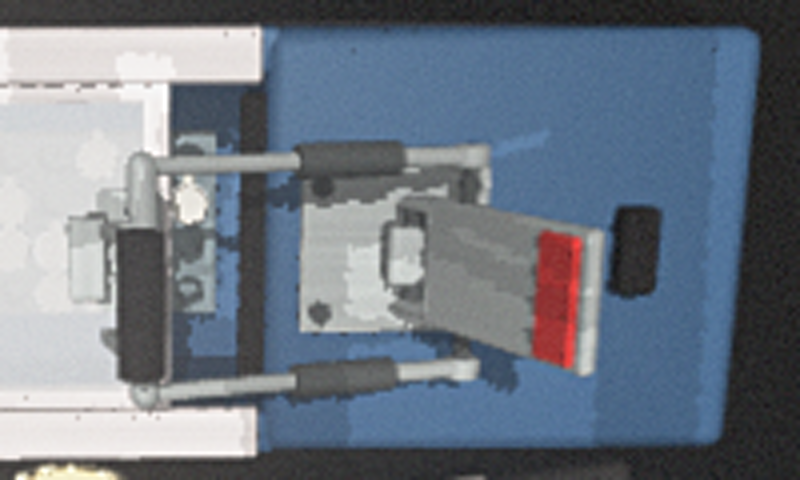

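View pics/w1b.png

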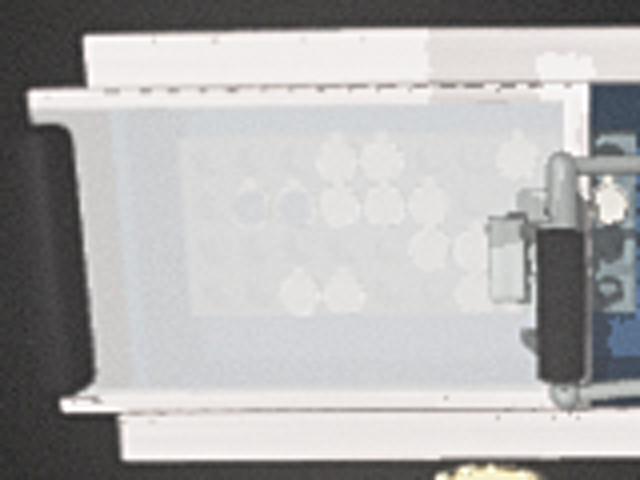

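```bash
python3 - <<'E'
from h import *
wa=lambda u,v:(280+u/4,140+v/4); wb=lambda u,v:(175+u/4,140+v/4)
obs=[("top",tz(770,186),(65,-160,85)),("top",tz(718,450),(-65,-160,85)),
("scene",sz(779,265),(-65,-160,85)),("scene",sz(645,91),(65,-160,85)),("scene",sz(165,594),(-65,160,0)),("scene",sz(752,372),(-65,-160,0)),
("w1",wa(762,30),(65,-160,85)),("w1",wa(722,447),(-65,-160,85))]
for sel in [range(8),[0,1,6,7],[2,3,4,5],[6,7]]:
    def f(p): return np.concatenate([proj(obs[i][0],c2w(p,np.array(obs[i][2])/1e3))[0]-obs[i][1] for i in sel])
    r=least_squares(f,[.53,-.05,-.23]);print(r.x,np.round(r.fun.reshape(-1,2),1).tolist())
    if len(sel)==8: c=r.x
print(c)
for nm,uv,z in [("rail end far",wa(262,80),.085),("rail end near",wa(257,408),.085),("lid edge far",wa(170,85),.085),("lid edge near",wa(165,405),.085),("lip+y far",wa(69,218),.103),("lip+y near",wa(69,302),.103),("lip-y",wa(106,262),.103),
  ("lid outer far",wb(28,93),.085),("lid outer near",wb(60,405),.085),("grip inner far",wb(72,130),.107),("grip inner near",wb(93,385),.107),("grip outer(far)",wb(30,130),.107),("grip out near",wb(60,395),.107)]:
    print(nm,np.round(w2c(c,atz("w1",uv,z))*1e3,1))
for nm,a,b,w in [("pad mid",tz(605,272),sz(590,97),wa(557,300)),("grip far",tz(385,185),sz(372,130),wa(142,232)),("grip near",tz(372,258),sz(400,190),wa(140,380)),("bar far",tz(392,170),sz(356,163),wa(143,160)),("bar near",tz(358,295),sz(412,250),wa(147,393)),("pin far",tz(585,209),sz(527,142),wa(480,155)),("pin near",tz(560,338),sz(588,229),wa(465,370))]:
    X,e=tri([("top",a),("scene",b),("w1",w)]); print(nm,np.round(w2c(c,X)*1e3,1),e)
E
```

```text
[ 0.58814627 -0.06694374 -0.23868887] [[-0.5, 0.1], [-2.1, 0.5], [1.8, -0.9], [0.2, -1.9], [0.5, 0.2], [0.2, -0.5], [0.4, -1.2], [-1.0, 1.0]]
[ 0.58546628 -0.06729356 -0.22230621] [[-0.6, -0.0], [-1.1, 0.7], [0.3, -1.3], [0.6, 0.9]]
[ 0.58809397 -0.06496866 -0.24423112] [[1.2, -0.0], [-0.1, -1.3], [-0.7, 0.5], [-0.4, 0.4]]
[ 0.58568381 -0.06676518 -0.22499044] [[-0.0, -1.0], [0.0, 1.1]]
[ 0.58814627 -0.06694374 -0.23868887]
rail end far [[ 48.6 -13.6  85. ]]
rail end near [[-50.7 -13.9  85. ]]
lid edge far [[47.2 13.3 85. ]]
lid edge near [[-49.7  14.6  85. ]]
lip+y far [[ 10.7  42.3 103. ]]
lip+y near [[-13.6  42.7 103. ]]
lip-y [[ -2.   31.8 103. ]]
lid outer far [[ 46.  178.8  85. ]]
lid outer near [[-49.4 178.4  85. ]]
grip inner far [[ 36.5 158.5 107. ]]
grip inner near [[-37.3 159.2 107. ]]
grip outer(far) [[ 36.7 170.5 107. ]]
grip out near [[-40.3 169.4 107. ]]
pad mid [[ -0.2 -79.  167.9]] [array([-0.2,  0.1]), array([ 0.1, -0.1]), array([ 0. , -0.3])]
grip far [[ 15.9  22.1 173.5]] [array([ 0.8, -0.5]), array([-0. ,  0.3]), array([-1.,  1.])]
grip near [[-18.1  22.6 170.5]] [array([-0.8,  0.3]), array([ 1.3, -0.3]), array([-1. , -1.5])]
bar far [[ 28.5  21.  139.4]] [array([-0.2, -1.8]), array([0.8, 0.4]), array([-0. ,  1.9])]
bar near [[-31.1  22.  142.9]] [array([ 0.5, -1.1]), array([1.1, 0.4]), array([-1.9,  0.7])]
pin far [[ 30.5 -71.3 113.3]] [array([-0.7,  0.1]), array([ 0.9, -0.2]), array([-0.3, -1. ])]
pin near [[-30.1 -71.3 113.9]] [array([-1.6, -0.2]), array([ 1.5, -0.3]), array([ 0.4, -1.1])]
```

```bash
sed -i 's/^C=.*/C=np.array([0.58814627,-0.06694374,-0.23868887])/' h.py; cat >> h.py <<'E'
def J(p,s): 
    a,b=jog(c2w(C,np.array(p)/1e3)[0],s); print(p,a.tolist(),b.tolist())
E
python3 - <<'E'
from h import *
from plant import *
s=read_state(); st(s)
J((-1,215,200),s);J((-1,215,93),s);J((-1,195,93),s)
E
```

```text
t 1.80 case mm [-10.4  19.3 319.8] F case [ 0.55 -0.84 -0.13] rot err [ 0.009  0.036 -0.153] op 0.0001 q [-0.17  0.07  1.37 -0.    1.7   1.65]
(-1, 215, 200) [0.0178, -0.3914, 0.2396] [0.0001, 0.0004, -0.0017]
(-1, 215, 93) [0.0179, -0.3914, 0.4536] [0.0001, 0.0004, -0.0017]
(-1, 195, 93) [0.0181, -0.3514, 0.4536] [0.0001, 0.0004, -0.0017]
```

Call:
{"api": "jog_arm", "payload": {
  "motion": [0,0.018,-0.1,0.04,0,0,-0.0017,0,0.018,-0.2,0.08,0,0,-0.0017,0,0.018,-0.3,0.12,0,0,-0.0017,0,0.018,-0.391,0.18,0,0,-0.0017,0,0.018,-0.391,0.28,0,0,-0.0017,0,0.018,-0.391,0.38,0,0,-0.0017,0,0.018,-0.391,0.4536,0,0,-0.0017,0,0.018,-0.391,0.4536,0,0,-0.0017]
}}

```text
t: 2.6
tool_pos: [0.6321, 0.1392, 0.0843]
orientation: [3.115, -0.376, -0.023]
force: [-0.8, -0.1, -0.6]
opening: 0.0002
```

```bash
python3 - <<'E'
from h import *
from plant import *
s=read_state(); st(s)
J((-1,195,93),s);J((-1,190,93),s)
c=read_camera("wrist"); cv2.imwrite("pics/w2.png",c["frame"][:,:,::-1])
E
```

```text
t 2.60 case mm [ -6.1 210.7  84.3] F case [-0.71 -0.28 -0.57] rot err [ 0.333  0.792 -0.108] op 0.0002 q [ 0.14  0.36  1.46 -0.    1.33  1.95]
(-1, 195, 93) [0.01, 0.0315, -0.0173] [0.0037, 0.0088, -0.0012]
(-1, 190, 93) [0.01, 0.0415, -0.0173] [0.0037, 0.0088, -0.0012]
```

View pics/w2.png

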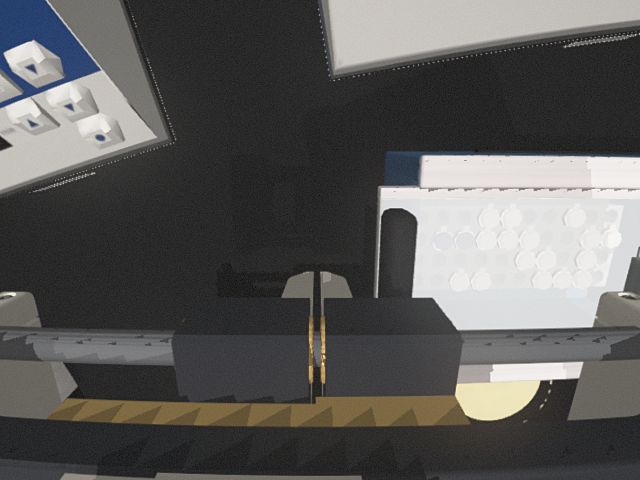

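The picture shows the closed fingers (tips near (317,285)) clear outside the lid grip (400,250). The TCP overshot about 9 mm low, so I'll correct the height while moving in.

Call:
{"api": "jog_arm", "payload": {
  "motion": [0,0.01,0.02,-0.0193,0.0037,0.0088,0,0,0.01,0.02,-0.0193,0.0037,0.0088,0,0,0.01,0.02,-0.0193,0.0037,0.0088,0]
}}

```text
t: 2.95
tool_pos: [0.64, 0.1279, 0.1033]
orientation: [-3.115, 0.379, -0.019]
force: [0.5, 0.4, 0.8]
opening: 0.0005
```

```bash
python3 - <<'E'
from h import *
from plant import *
s=read_state(); st(s)
J((-1,190,93),s);J((-1,170,93),s)
E
```

```text
t 2.95 case mm [  4.3 201.6 103.3] F case [0.34 0.49 0.82] rot err [-0.261 -0.675 -0.207] op 0.0005 q [0.12 0.33 1.47 0.   1.33 1.93]
(-1, 190, 93) [-0.0108, 0.0233, 0.0203] [-0.0029, -0.0075, -0.0023]
(-1, 170, 93) [-0.0106, 0.0633, 0.0202] [-0.0029, -0.0075, -0.0023]
```

Call:
{"api": "jog_arm", "payload": {
  "motion": [0,-0.0108,0.012,0.0183,-0.0029,-0.0075,-0.002,0,-0.0108,0.012,0.0183,-0.0029,-0.0075,-0.002,0,-0.0108,0.012,0.0183,-0.0029,-0.0075,-0.002,0,-0.0108,0.012,0.0183,-0.0029,-0.0075,-0.002,0,-0.0108,0.012,0.0183,-0.0029,-0.0075,-0.002,0,-0.0108,0.012,0.0183,-0.0029,-0.0075,-0.002]
}}

```text
t: 3.55
tool_pos: [0.6334, 0.1236, 0.094]
orientation: [-3.119, 0.374, 0.0]
force: [-0.4, -1.0, 0.3]
opening: 0.0003
```

```bash
python3 - <<'E'
from h import *
from plant import *
s=read_state(); st(s); print(s["dq"].round(3))
J((-1,190,93),s);J((-1,170,93),s)
E
```

```text
t 3.55 case mm [ -1.1 195.8  94. ] F case [-0.13 -1.06  0.29] rot err [-0.     0.009 -0.009] op 0.0003 q [0.11 0.34 1.48 0.   1.32 1.92]
[-0.001 -0.001 -0.002 -0.001 -0.     0.   ]
(-1, 190, 93) [0.0001, 0.0116, 0.0019] [-0.0, 0.0001, -0.0001]
(-1, 170, 93) [0.0001, 0.0516, 0.0019] [-0.0, 0.0001, -0.0001]
```

Call:
{"api": "jog_arm", "payload": {
  "motion": [0,0,0.006,0.001,0,0,0,0,0,0.012,0.001,0,0,0,0,0,0.017,0.001,0,0,0,0,0,0.021,0.001,0,0,0,0,0,0.025,0.001,0,0,0,0,0,0.029,0.001,0,0,0,0,0,0.032,0.001,0,0,0,0,0,0.032,0.001,0,0,0]
}}

```text
t: 4.35
tool_pos: [0.6296, 0.1077, 0.0936]
orientation: [3.119, -0.375, -0.0]
force: [0.9, 1.2, 1.6]
opening: 0.0005
```

```bash
python3 - <<'E'
from h import *
from plant import *
s=read_state(); st(s)
J((-1,177,93),s)
E
```

```text
t 4.35 case mm [ -1.  179.5  93.6] F case [0.61 1.43 1.55] rot err [ 0.009  0.    -0.027] op 0.0005 q [ 0.09  0.32  1.5  -0.    1.32  1.9 ]
(-1, 177, 93) [-0.0, 0.005, 0.0011] [0.0001, 0.0, -0.0003]
```

Call:
{"api": "jog_arm", "payload": {
  "motion": [0,0,0.0016,0,0,0,0,0,0,0.003,0,0,0,0,0,0,0.0044,0,0,0,0,0,0,0.0044,0,0,0,0]
}}

```text
t: 4.75
tool_pos: [0.6291, 0.1055, 0.0936]
orientation: [3.119, -0.375, 0.0]
force: [1.0, 2.5, 1.0]
opening: 0.0004
```

```bash
python3 - <<'E'
from h import *
from plant import *
s=read_state(); st(s)
c=read_camera("wrist"); cv2.imwrite("pics/w3.png",cv2.resize(c["frame"][140:340,240:560,::-1],None,fx=2.4,fy=2.4))
st(read_state())
E
```

```text
t 4.75 case mm [ -0.9 177.2  93.6] F case [0.38 2.66 1.01] rot err [ 0.018 -0.    -0.027] op 0.0004 q [ 0.09  0.32  1.51 -0.    1.32  1.9 ]
t 4.80 case mm [ -0.9 177.2  93.6] F case [0.48 2.84 1.61] rot err [ 0.018 -0.    -0.027] op 0.0006 q [ 0.09  0.32  1.51 -0.    1.32  1.9 ]
```

View pics/w3.png

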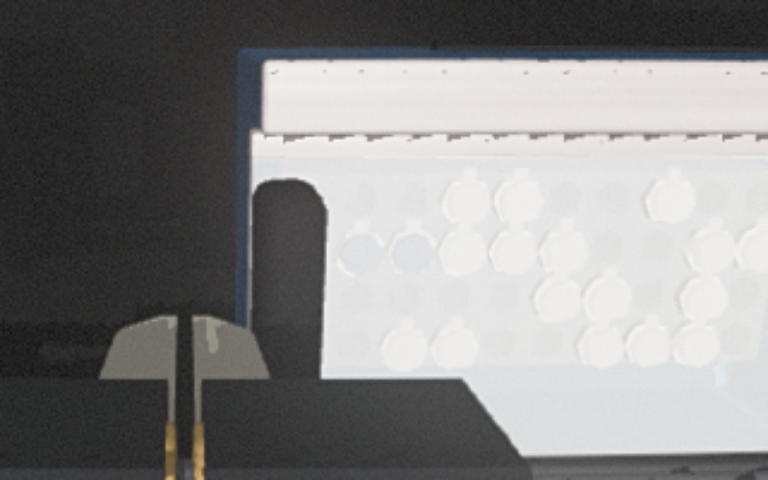

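Fingers are against the grip (contact near (265,370)) and the lid is sliding at about 2.7 N. Next I'll creep forward, feeling for the seal.

Call:
{"api": "jog_arm", "payload": {
  "motion": [0,0,0.001,0,0,0,0,0,0,0.002,0,0,0,0,0,0,0.003,0,0,0,0,0,0,0.003,0,0,0,0]
}}

```text
t: 5.2
tool_pos: [0.6288, 0.1039, 0.0936]
orientation: [3.119, -0.375, -0.0]
force: [0.6, 3.1, 0.7]
opening: 0.0003
```

Call:
{"api": "jog_arm", "payload": {
  "motion": [0,0,0.001,0,0,0,0,0,0,0.002,0,0,0,0,0,0,0.003,0,0,0,0,0,0,0.003,0,0,0,0]
}}

```text
t: 5.6
tool_pos: [0.6284, 0.1024, 0.0936]
orientation: [3.119, -0.375, 0.0]
force: [1.9, 2.0, 1.2]
opening: 0.0003
```

Call:
{"api": "jog_arm", "payload": {
  "motion": [0,0,0.001,0,0,0,0,0,0,0.002,0,0,0,0,0,0,0.002,0,0,0,0]
}}

```text
t: 5.9
tool_pos: [0.6282, 0.1013, 0.0936]
orientation: [3.119, -0.375, -0.0]
force: [0.7, 2.9, 2.2]
opening: 0.0004
```

Call:
{"api": "jog_arm", "payload": {
  "motion": [0,0,0.001,0,0,0,0,0,0,0.002,0,0,0,0,0,0,0.002,0,0,0,0]
}}

```text
t: 6.2
tool_pos: [0.6281, 0.1009, 0.0936]
orientation: [-3.119, 0.375, -0.001]
force: [1.7, 5.7, 0.5]
opening: 0.0002
```

Call:
{"api": "jog_arm", "payload": {
  "motion": [0,0,0.001,0,0,0,0,0,0,0.002,0,0,0,0,0,0,0.002,0,0,0,0]
}}

```text
t: 6.5
tool_pos: [0.628, 0.1008, 0.0937]
orientation: [-3.117, 0.374, -0.001]
force: [2.7, 6.4, -0.1]
opening: 0.0001
```

Call:
{"api": "jog_arm", "payload": {
  "motion": [0,0,0.0024,0,0,0,0,0,0,0.003,0,0,0,0,0,0,0.003,0,0,0,0]
}}

```text
t: 6.8
tool_pos: [0.628, 0.1007, 0.0937]
orientation: [-3.115, 0.373, -0.002]
force: [3.1, 7.9, -0.3]
opening: 0.0001
```

```bash
python3 - <<'E'
from h import *
from plant import *
s=read_state(); st(s)
E
```

```text
t 6.80 case mm [ -0.9 172.3  93.7] F case [ 1.14  8.37 -0.33] rot err [-0.234 -0.054  0.027] op 0.0001 q [0.08 0.31 1.51 0.   1.32 1.88]
```

Call:
{"api": "jog_arm", "payload": {
  "motion": [0,0,0.0035,0,0,0,0,0,0,0.0042,0,0,0,0,0,0,0.0042,0,0,0,0]
}}

```text
t: 7.1
tool_pos: [0.6279, 0.1004, 0.0938]
orientation: [-3.113, 0.372, -0.004]
force: [3.2, 10.5, -1.1]
opening: 0.0003
```

```bash
python3 - <<'E'
from h import *
from plant import *
s=read_state(); st(s)
E
```

```text
t 7.10 case mm [ -0.9 172.   93.8] F case [ 0.62 10.99 -1.1 ] rot err [-0.396 -0.09   0.063] op 0.0003 q [0.07 0.31 1.52 0.01 1.31 1.88]
```

Call:
{"api": "jog_arm", "payload": {
  "motion": [0,0,0.0038,0,0,0,0,0,0,0.0038,0,0,0,0,0,0,0.0038,0,0,0,0,0,0,0.0038,0,0,0,0]
}}

```text
t: 7.5
tool_pos: [0.6279, 0.1005, 0.0938]
orientation: [-3.11, 0.37, -0.005]
force: [5.2, 10.5, -1.7]
opening: 0.0005
```

```bash
python3 - <<'E'
from h import *
from plant import *
s=read_state(); st(s)
J((-1,200,110),s);J((-1,200,250),s);J((-1,60,250),s)
E
```

```text
t 7.50 case mm [ -0.9 172.1  93.8] F case [ 2.59 11.48 -1.67] rot err [-0.558 -0.126  0.108] op 0.0005 q [0.07 0.31 1.52 0.01 1.31 1.88]
(-1, 200, 110) [0.0001, -0.0562, -0.0318] [-0.0062, -0.0014, 0.0012]
(-1, 200, 250) [0.0007, -0.0589, -0.3118] [-0.0062, -0.0014, 0.0012]
(-1, 60, 250) [0.0001, 0.2211, -0.3145] [-0.0062, -0.0014, 0.0012]
```

Call:
{"api": "jog_arm", "payload": {
  "motion": [0,0,-0.03,0,-0.0062,-0.0014,0.0012,0,0,-0.0562,-0.0318,-0.0062,-0.0014,0.0012,0,0,-0.05,-0.13,-0.0062,-0.0014,0.0012,0.3,0,0.03,-0.23,-0.0062,-0.0014,0.0012,0.6,0,0.13,-0.32,-0.0062,-0.0014,0.0012,0.6,0,0.22,-0.32,-0.0062,-0.0014,0.0012,0.6,0,0.22,-0.32,-0.0062,-0.0014,0.0012,0.6,0,0.22,-0.32,-0.0062,-0.0014,0.0012]
}}

```text
t: 8.3
tool_pos: [0.6012, -0.0115, 0.2543]
orientation: [3.117, -0.38, 0.003]
force: [-0.0, 0.8, 0.7]
opening: 0.0358
```

```bash
python3 - <<'E'
from h import *
from plant import *
s=read_state(); st(s)
J((-1,22,250),s)
E
```

```text
t 8.30 case mm [ -0.4  57.  254.3] F case [-0.24  0.76  0.66] rot err [ 0.081 -0.117 -0.234] op 0.0358 q [-0.1   0.12  1.43 -0.    1.58  1.71]
(-1, 22, 250) [-0.0009, 0.07, 0.0088] [0.0009, -0.0013, -0.0026]
```

Call:
{"api": "jog_arm", "payload": {
  "motion": [0.6,0,0.04,0.005,0,-0.0013,-0.0026,0.6,0,0.07,0.0088,0,-0.0013,-0.0026,0.6,0,0.07,0.0088,0,-0.0013,-0.0026,0.6,0,0.07,0.0088,0,-0.0013,-0.0026,0.6,0,0.07,0.0088,0,-0.0013,-0.0026]
}}

```text
t: 8.8
tool_pos: [0.5929, -0.0445, 0.2497]
orientation: [3.118, -0.373, -0.001]
force: [-0.6, 0.5, -0.1]
opening: 0.0559
```

```bash
python3 - <<'E'
from h import *
from plant import *
s=read_state(); st(s); c=read_camera("wrist"); wristcam(s,c,"w4"); a=c["frame"][:,:,::-1]; cv2.imwrite("pics/w4f.png",a); cv2.imwrite("pics/w4.png",cv2.resize(a[110:310,210:410],None,fx=3,fy=3,interpolation=cv2.INTER_CUBIC))
print(proj("w4",c2w(C,np.array([[0,22,172],[0,22,103]])/1e3)))
E
```

```text
t 8.80 case mm [ -0.7  22.9 249.7] F case [-0.73  0.32 -0.14] rot err [0.063 0.036 0.036] op 0.0559 q [-0.16  0.11  1.46 -0.    1.58  1.65]
[[317.8217856  246.01934603]
 [317.60832289 225.65957524]]
```

View pics/w4.png

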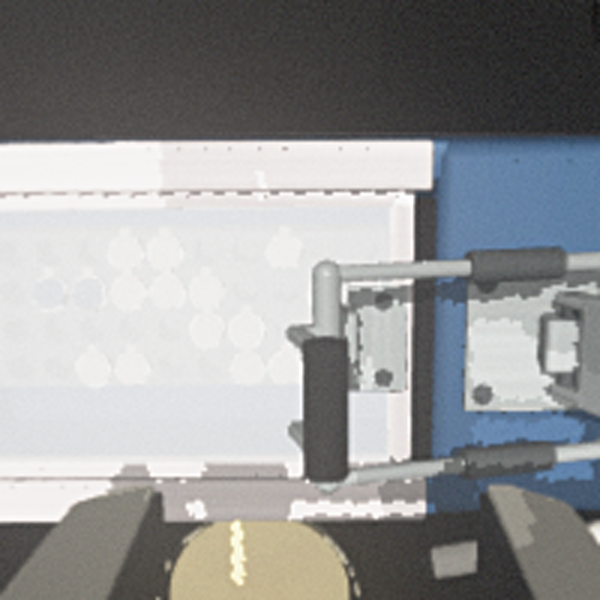

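```bash
python3 - <<'E'
from h import *
from plant import *
z=lambda u,v:(210+u/3,110+v/3)
for nm,uv,h in [("lid edge far",z(413,200),.085),("lid edge near",z(413,450),.085),("rail end",z(433,165),.085),("rod c",z(327,405),.172),("rod far",z(328,338),.172),("rod near",z(327,480),.172),("pl",z(407,340),.0865)]:
    print(nm,np.round(w2c(C,atz("w4",uv,h))*1e3,1))
s=read_state();st(s)
J((-1,21.5,161),s)
E
```

```text
lid edge far [[44.8 -7.3 85. ]]
lid edge near [[-40.6  -9.3  85. ]]
rail end [[ 56.  -13.5  85. ]]
rod c [[  0.8  21.1 172. ]]
rod far [[ 18.   20.9 172. ]]
rod near [[-19.2  21.1 172. ]]
pl [[-1.4 -6.2 86.5]]
t 8.85 case mm [ -0.6  23.  249.8] F case [-0.9   0.12  0.03] rot err [0.063 0.018 0.054] op 0.0564 q [-0.16  0.11  1.46 -0.    1.58  1.65]
(-1, 21.5, 161) [-0.0007, 0.0027, 0.1776] [0.0007, 0.0002, 0.0006]
```

```bash
cat >> h.py <<'E'
H=np.array([-55,97.])
def link(bar):
    # returns lever t, loop angle phi, rod pos for bar (y,z)
    bar=np.array(bar,float); d=bar-H; D=np.hypot(*d); a=np.arctan2(d[1],d[0])
    ca=(20**2+D**2-94.5**2)/(2*20*D); b=a+np.arccos(np.clip(ca,-1,1)) # pin angle upper branch
    pin=H+20*np.array([np.cos(b),np.sin(b)]); v=bar-pin; u=v/94.5; n=np.array([-u[1],u[0]])
    return np.radians(194)-b, np.degrees(np.arctan2(v[1],v[0])), pin+103.5*u+29*n, abs(ca)<=1
E
python3 - <<'E'
from h import *
for b in [(22,143.3),(28,135),(32,125),(32,112),(32,105),(31,98),(31,91.5),(27,91.5),(24,91.5),(21,91.5),(19,91.5)]:
    t,p,r,ok=link(b); print(b,round(t,2),round(p,1),np.round(r,1),ok)
E
```

```text
(22, 143.3) 1.15 18.9 [ 21.1 173.7] True
(28, 135) 1.33 12.4 [ 30.6 165.3] True
(32, 125) 1.46 5.6 [ 38.1 154.7] True
(32, 112) 1.43 -2.2 [ 42.1 140.6] True
(32, 105) 1.46 -6.5 [ 44.2 132.8] True
(31, 98) 1.47 -10.9 [ 45.3 124.8] True
(31, 91.5) 1.55 -15.2 [ 47.3 117.1] True
(27, 91.5) 1.31 -14.1 [ 42.8 117.4] True
(24, 91.5) 1.09 -12.5 [ 39.1 117.9] True
(21, 91.5) 0.78 -9.6 [ 34.7 118.6] True
(19, 91.5) 0.32 -4.3 [ 30.1 119.7] False
```

Call:
{"api": "jog_arm", "payload": {
  "motion": [0.6,0,0.003,0.06,0,0,0,0.6,0,0.003,0.12,0,0,0,0.6,0,0.003,0.16,0,0,0,0.6,0,0.003,0.174,0,0,0,0.6,0,0.003,0.174,0,0,0,0.6,0,0.003,0.174,0,0,0]
}}

```text
t: 9.45
tool_pos: [0.5933, -0.0458, 0.1642]
orientation: [3.118, -0.372, 0.002]
force: [-0.6, 0.4, 0.9]
opening: 0.056
```

```bash
python3 - <<'E'
from h import *
from plant import *
s=read_state(); st(s); J((-1,21.5,163),s); c=read_camera("wrist"); wristcam(s,c,"w5"); a=c["frame"][:,:,::-1]; cv2.imwrite("pics/w5.png",cv2.resize(a[130:380,160:480],None,fx=2.4,fy=2.4,interpolation=cv2.INTER_CUBIC))
E
```

```text
t 9.45 case mm [1.000e-01 2.180e+01 1.642e+02] F case [-0.73  0.27  0.89] rot err [ 0.054 -0.081  0.072] op 0.0560 q [-0.16  0.15  1.57 -0.    1.42  1.65]
(-1, 21.5, 163) [-0.0021, 0.0005, 0.0024] [0.0006, -0.0009, 0.0008]
```

View pics/w5.png

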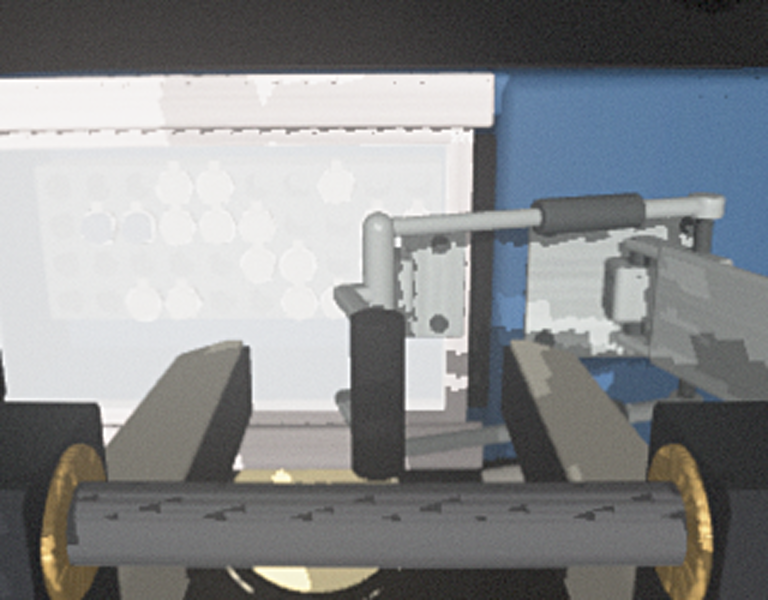

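The grip rod (380,390) lies centred between the open fingers, so I'll close on it.

Call:
{"api": "jog_arm", "payload": {
  "motion": [0,-0.001,0.0005,0.002,0,0,0.0008,0,-0.001,0.0005,0.002,0,0,0.0008,0,-0.001,0.0005,0.002,0,0,0.0008,0,-0.001,0.0005,0.002,0,0,0.0008,0,-0.001,0.0005,0.002,0,0,0.0008],
  "grip_force": 15
}}

```text
t: 10.0
tool_pos: [0.5931, -0.0462, 0.1637]
orientation: [3.118, -0.374, 0.003]
force: [0.2, 0.3, -0.7]
opening: 0.0205
```

```bash
python3 - <<'E'
from h import *
from plant import *
s=read_state(); st(s); p=w2c(C,s["tool_pos"])[0]*1e3
for b in [(28,135),(32,125),(32,112)]:
    r=link(b)[2]; J((-1,round(r[0],1),round(r[1]-10,1)),s)
E
```

```text
t 10.00 case mm [-1.000e-01  2.140e+01  1.637e+02] F case [ 0.11  0.35 -0.66] rot err [ 0.054 -0.126 -0.009] op 0.0205 q [-0.16  0.15  1.57 -0.    1.42  1.65]
(-1, np.float64(30.6), np.float64(155.3)) [-0.0018, -0.0185, 0.0167] [0.0006, -0.0014, -0.0001]
(-1, np.float64(38.1), np.float64(144.7)) [-0.0018, -0.0335, 0.0379] [0.0006, -0.0014, -0.0001]
(-1, np.float64(42.1), np.float64(130.6)) [-0.0019, -0.0415, 0.0661] [0.0006, -0.0014, -0.0001]
```

Still closing (20 mm), so I'll hold a little longer.

Call:
{"api": "jog_arm", "payload": {
  "motion": [0,0,0,0,0,0,0,0,0,0,0,0,0,0,0,0,0,0,0,0,0]
}}

```text
t: 10.3
tool_pos: [0.5931, -0.0461, 0.1637]
orientation: [3.118, -0.374, 0.003]
force: [0.5, -0.5, 0.0]
opening: 0.0116
```

```bash
python3 - <<'E'
from h import *
from plant import *
s=read_state(); st(s); p=w2c(C,s["tool_pos"])[0]*1e3
for b in [(28,135),(32,125),(32,112)]:
    r=link(b)[2]; J((-1,round(r[0],1),round(r[1]-10,1)),s)
E
```

```text
t 10.30 case mm [-1.000e-01  2.150e+01  1.637e+02] F case [ 0.64 -0.4   0.04] rot err [ 0.045 -0.126 -0.009] op 0.0116 q [-0.16  0.15  1.57 -0.    1.42  1.65]
(-1, np.float64(30.6), np.float64(155.3)) [-0.0018, -0.0183, 0.0168] [0.0005, -0.0014, -0.0001]
(-1, np.float64(38.1), np.float64(144.7)) [-0.0018, -0.0333, 0.038] [0.0005, -0.0014, -0.0001]
(-1, np.float64(42.1), np.float64(130.6)) [-0.0019, -0.0413, 0.0662] [0.0005, -0.0014, -0.0001]
```

Call:
{"api": "jog_arm", "payload": {
  "motion": [0,0,-0.01,0.008,0,0,0,0,0,-0.0183,0.0168,0,0,0,0,0,-0.026,0.027,0,0,0,0,0,-0.0333,0.038,0,0,0,0,0,-0.038,0.052,0,0,0,0,0,-0.0413,0.066,0,0,0,0,0,-0.0413,0.066,0,0,0,0,0,-0.0413,0.066,0,0,0]
}}

```text
t: 11.1
tool_pos: [0.5981, -0.0256, 0.1306]
orientation: [3.119, -0.373, 0.003]
force: [0.2, -0.2, -0.3]
opening: 0.0108
```

```bash
python3 - <<'E'
from h import *
from plant import *
s=read_state(); st(s)
for n in ["scene","top"]:
    c=read_camera(n); a=c["frame"][:,:,::-1]
    cv2.imwrite(f"pics/{n}6.png",cv2.resize(a[140:280,300:450] if n=="scene" else a[180:290,320:480],None,fx=5,fy=4 if 0 else 5,interpolation=cv2.INTER_CUBIC)[:600,:800])
c=read_camera("wrist"); wristcam(s,c,"w6"); a=c["frame"][:,:,::-1]; cv2.imwrite("pics/w6.png",cv2.resize(a[100:350,160:480],None,fx=2.4,fy=2.4,interpolation=cv2.INTER_CUBIC))
E
```

```text
t 11.10 case mm [-1.000e-01  4.250e+01  1.306e+02] F case [ 0.29 -0.17 -0.32] rot err [ 0.018 -0.126  0.018] op 0.0108 q [-0.13  0.18  1.6  -0.    1.36  1.68]
```

View pics/scene6.png

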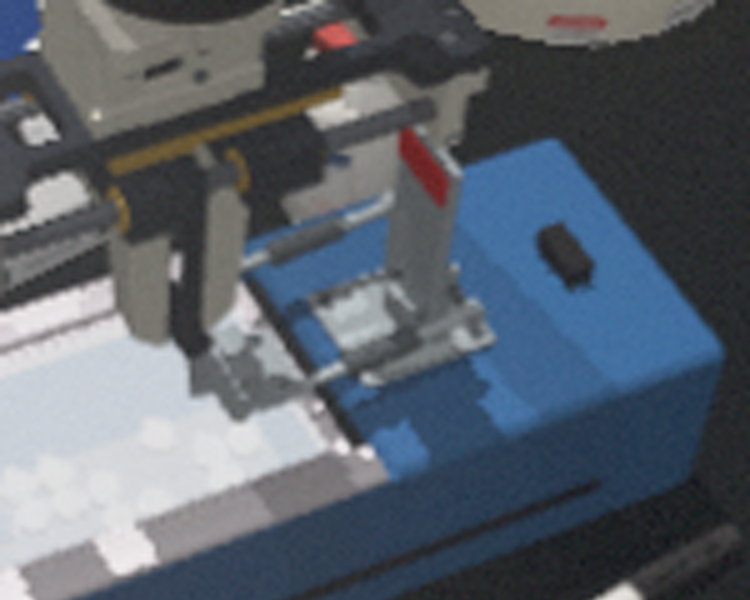

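View pics/w6.png

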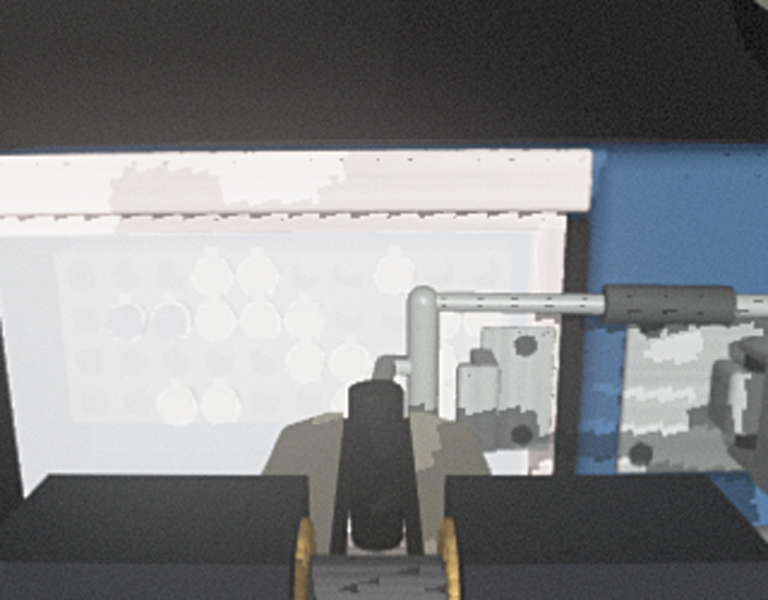

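```bash
python3 - <<'E'
from h import *
from plant import *
z=lambda u,v:(160+u/2.4,100+v/2.4)
for nm,uv,h in [("lip +y",z(457,390),.103),("lip -y",z(499,385),.103),("bar c",z(424,330),.112),("bar c",z(424,380),.112),("bar -y edge",z(438,380),.112),("lid edge",z(565,240),.085),("rail",z(592,180),.085)]:
    print(nm,np.round(w2c(C,atz("w6",uv,h))*1e3,1))
s=read_state();st(s)
for b in [(32,105),(32,98),(31,91.5)]:
    r=link(b)[2]; J((-1,round(r[0],1),round(r[1]-10,1)),s)
E
```

```text
lip +y [[  4.9  22.  103. ]]
lip -y [[  6.2  11.3 103. ]]
bar c [[ 23.   31.1 112. ]]
bar c [[ 10.6  30.9 112. ]]
bar -y edge [[ 10.6  27.5 112. ]]
lid edge [[40.5 -7.5 85. ]]
rail [[ 56.2 -13.6  85. ]]
t 11.25 case mm [ -0.   42.3 131. ] F case [-0.26  0.9  -0.47] rot err [ 0.018 -0.135 -0.   ] op 0.0116 q [-0.13  0.18  1.59 -0.    1.36  1.68]
(-1, np.float64(44.2), np.float64(122.8)) [-0.002, -0.0037, 0.0163] [0.0002, -0.0015, -0.0]
(-1, np.float64(46.4), np.float64(114.7)) [-0.002, -0.0081, 0.0325] [0.0002, -0.0015, -0.0]
(-1, np.float64(47.3), np.float64(107.1)) [-0.0021, -0.0099, 0.0477] [0.0002, -0.0015, -0.0]
```

Call:
{"api": "jog_arm", "payload": {
  "motion": [0,0,-0.0018,0.008,0,0,0,0,0,-0.0037,0.0163,0,0,0,0,0,-0.006,0.024,0,0,0,0,0,-0.0081,0.0325,0,0,0,0,0,-0.009,0.04,0,0,0,0,0,-0.0099,0.0457,0,0,0,0,0,-0.0099,0.0457,0,0,0,0,0,-0.0099,0.0457,0,0,0]
}}

```text
t: 12.05
tool_pos: [0.5992, -0.0209, 0.1078]
orientation: [3.119, -0.374, 0.003]
force: [0.4, 0.1, -0.5]
opening: 0.0113
```

```bash
python3 - <<'E'
from h import *
from plant import *
s=read_state(); st(s)
for n in ["scene"]:
    c=read_camera(n); a=c["frame"][:,:,::-1]
    cv2.imwrite(f"pics/{n}7.png",cv2.resize(a[180:260,310:410],None,fx=7,fy=7,interpolation=cv2.INTER_CUBIC)[:600,:800])
c=read_camera("wrist"); wristcam(s,c,"w7"); a=c["frame"][:,:,::-1]; cv2.imwrite("pics/w7.png",cv2.resize(a[130:330,260:480],None,fx=3,fy=3,interpolation=cv2.INTER_CUBIC))
st(read_state())
E
```

```text
t 12.05 case mm [-1.000e-01  4.740e+01  1.078e+02] F case [ 0.35  0.23 -0.54] rot err [ 0.009 -0.117 -0.   ] op 0.0113 q [-0.12  0.2   1.61 -0.    1.32  1.69]
t 12.15 case mm [-1.00e-01  4.74e+01  1.08e+02] F case [-1.28 -0.57 -0.4 ] rot err [ 0.009 -0.117  0.   ] op 0.0111 q [-0.12  0.2   1.61 -0.    1.32  1.69]
```

View pics/scene7.png

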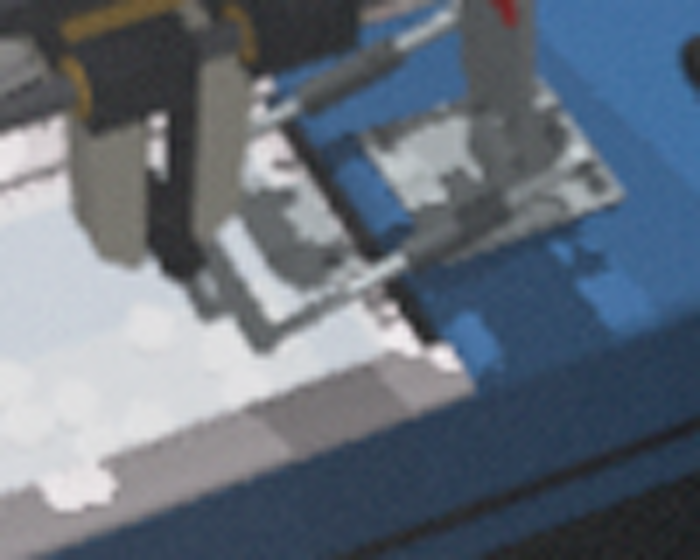

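View pics/w7.png

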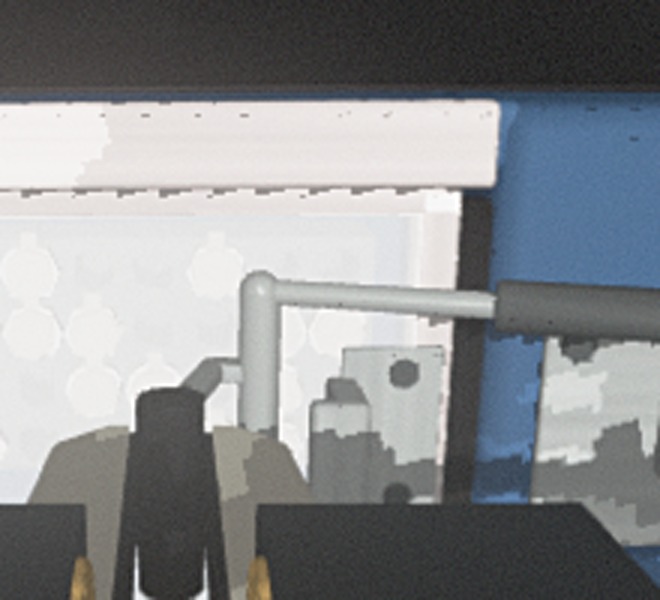

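```bash
python3 - <<'E'
from h import *
o,v=ray("scene",(310+264/7,180+338/7)); O=w2c(C,o)[0];V=w2c([0,0,C[2]],v)[0]
print((O+V*(-.030-O[0])/V[0])*1e3)
z=lambda u,v:(260+u/3,130+v/3)
o,v=ray("w7",z(261,282)); O=w2c(C,o)[0];V=w2c([0,0,C[2]],v)[0]
print((O+V*(.030-O[0])/V[0])*1e3)
for y in(31,): print(link((31,89.2))[2])
E
```

```text
[-30.          31.28774864  89.11969993]
[30.         29.87742442 85.53104248]
[ 47.99221932 114.36474682]
```

Call:
{"api": "jog_arm", "payload": {
  "motion": [0,0,0,0.001,0,0,0,0,0,0,0.002,0,0,0,0,0,0,0.002,0,0,0]
}}

```text
t: 12.45
tool_pos: [0.5994, -0.0208, 0.1074]
orientation: [3.119, -0.374, 0.004]
force: [-2.3, -0.3, 4.8]
opening: 0.0111
```

```bash
python3 - <<'E'
from h import *
from plant import *
s=read_state();st(s)
for b in [(31,91.5),(28,91.5),(25,91.5),(23,91.5),(22,91.5),(21.3,91.5),(20.6,91.5)]:
    r=link(b)[2]; J((-1,float(round(r[0]-.5,1)),float(round(r[1]-6.4,1))),s)
E
```

```text
t 12.45 case mm [  0.   47.5 107.4] F case [-2.13 -0.86  4.82] rot err [-0.    -0.144 -0.   ] op 0.0111 q [-0.12  0.2   1.61 -0.    1.32  1.69]
(-1, 46.8, 110.7) [-0.0021, 0.0014, -0.0066] [-0.0, -0.0016, -0.0]
(-1, 43.5, 110.9) [-0.0021, 0.008, -0.007] [-0.0, -0.0016, -0.0]
(-1, 39.9, 111.3) [-0.0021, 0.0152, -0.0078] [-0.0, -0.0016, -0.0]
(-1, 37.2, 111.7) [-0.0021, 0.0206, -0.0086] [-0.0, -0.0016, -0.0]
(-1, 35.8, 111.9) [-0.0021, 0.0234, -0.009] [-0.0, -0.0016, -0.0]
(-1, 34.7, 112.1) [-0.0021, 0.0256, -0.0094] [-0.0, -0.0016, -0.0]
(-1, 33.5, 112.3) [-0.0021, 0.028, -0.0098] [-0.0, -0.0016, -0.0]
```

Call:
{"api": "jog_arm", "payload": {
  "motion": [0,0,0.0014,-0.0066,0,0,0,0,0,0.006,-0.0068,0,0,0,0,0,0.0105,-0.0073,0,0,0,0,0,0.0152,-0.0078,0,0,0,0,0,0.018,-0.0082,0,0,0,0,0,0.0206,-0.0086,0,0,0,0,0,0.0206,-0.0086,0,0,0]
}}

```text
t: 13.15
tool_pos: [0.5971, -0.03, 0.1117]
orientation: [-3.118, 0.373, -0.004]
force: [2.0, 4.5, -0.9]
opening: 0.0116
```

```bash
python3 - <<'E'
from h import *
from plant import *
s=read_state();st(s)
for b in [(22,91.5),(21.3,91.5),(20.6,91.5)]:
    r=link(b)[2]; J((-1,float(round(r[0]-.5,1)),float(round(r[1]-6.4,1))),s)
c=read_camera("wrist"); wristcam(s,c,"w8"); a=c["frame"][:,:,::-1]; cv2.imwrite("pics/w8.png",cv2.resize(a[130:330,260:480],None,fx=3,fy=3,interpolation=cv2.INTER_CUBIC))
E
```

```text
t 13.15 case mm [ -0.   38.1 111.7] F case [ 0.85  4.83 -0.88] rot err [-0.099 -0.144  0.018] op 0.0116 q [-0.14  0.2   1.61  0.    1.33  1.67]
(-1, 35.8, 111.9) [-0.0019, 0.0045, -0.0004] [-0.0011, -0.0016, 0.0002]
(-1, 34.7, 112.1) [-0.0019, 0.0067, -0.0008] [-0.0011, -0.0016, 0.0002]
(-1, 33.5, 112.3) [-0.0019, 0.0091, -0.0012] [-0.0011, -0.0016, 0.0002]
```

View pics/w8.png

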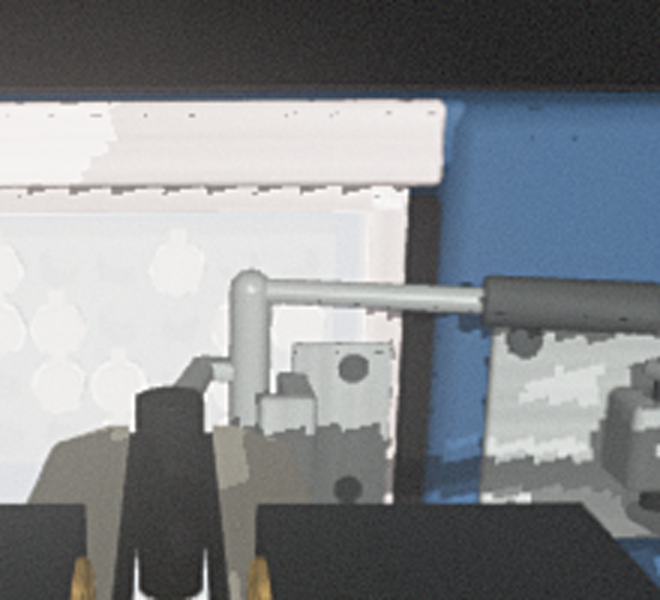

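```bash
python3 - <<'E'
from h import *
from plant import *
z=lambda u,v:(260+u/3,130+v/3)
for nm,uv,h in [("lip +y",z(259,410),.103),("lip -y",z(316,405),.103),("bar c",z(249,330),.0915),("bar -y edge",z(268,340),.0915),("lid edge",z(408,240),.085)]:
    print(nm,np.round(w2c(C,atz("w8",uv,h))*1e3,1))
st(read_state())
E
```

```text
lip +y [[  9.1  21.7 103. ]]
lip -y [[ 10.   11.2 103. ]]
bar c [[21.2 22.9 91.5]]
bar -y edge [[19.2 19.2 91.5]]
lid edge [[37.5 -8.1 85. ]]
t 13.20 case mm [ -0.   38.  111.7] F case [-0.02  5.53 -0.77] rot err [-0.09  -0.144  0.018] op 0.0111 q [-0.14  0.2   1.61  0.    1.33  1.67]
```

Call:
{"api": "jog_arm", "payload": {
  "motion": [0,0,0.0025,0,0,0,0,0,0,0.0045,-0.0004,0,0,0,0,0,0.0058,-0.0006,0,0,0,0,0,0.0058,-0.0006,0,0,0]
}}

```text
t: 13.6
tool_pos: [0.5966, -0.032, 0.112]
orientation: [-3.117, 0.373, -0.005]
force: [0.5, 4.5, 0.3]
opening: 0.0118
```

```bash
python3 - <<'E'
from h import *
from plant import *
s=read_state();st(s)
c=read_camera("wrist"); wristcam(s,c,"w9"); a=c["frame"][:,:,::-1]; cv2.imwrite("pics/w9.png",cv2.resize(a[130:330,260:480],None,fx=3,fy=3,interpolation=cv2.INTER_CUBIC))
E
```

```text
t 13.60 case mm [ -0.  36. 112.] F case [-0.62  4.53  0.3 ] rot err [-0.171 -0.153  0.036] op 0.0118 q [-0.14  0.19  1.62  0.    1.33  1.67]
```

View pics/w9.png

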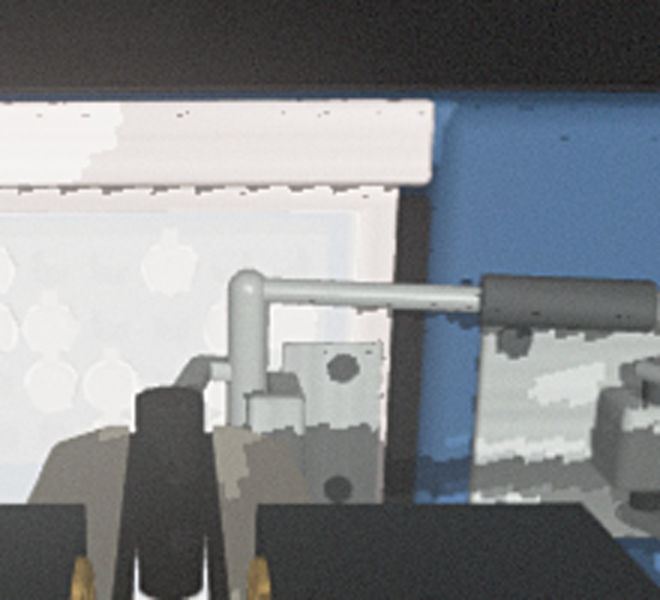

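The bar (229–266) now sits clearly under the lip, whose edge is at 248. One more small draw should bring it against the post.

Call:
{"api": "jog_arm", "payload": {
  "motion": [0,0,0.002,-0.0004,0,0,0,0,0,0.0038,-0.0006,0,0,0,0,0,0.0038,-0.0006,0,0,0]
}}

```text
t: 13.95
tool_pos: [0.5965, -0.0326, 0.1125]
orientation: [-3.115, 0.372, -0.006]
force: [0.8, 7.4, -0.2]
opening: 0.0113
```

```bash
python3 - <<'E'
from h import *
from plant import *
s=read_state();st(s)
c=read_camera("wrist"); wristcam(s,c,"w10"); a=c["frame"][:,:,::-1]; cv2.imwrite("pics/w10.png",cv2.resize(a[130:330,260:480],None,fx=3,fy=3,interpolation=cv2.INTER_CUBIC))
c=read_camera("scene"); a=c["frame"][:,:,::-1]
cv2.imwrite(f"pics/scene10.png",cv2.resize(a[140:260,310:430],None,fx=5,fy=5,interpolation=cv2.INTER_CUBIC))
st(read_state())
E
```

```text
t 13.95 case mm [ -0.   35.4 112.5] F case [-1.02  7.39 -0.24] rot err [-0.297 -0.171  0.063] op 0.0113 q [-0.14  0.19  1.62  0.01  1.33  1.66]
t 14.05 case mm [ -0.   35.4 112.4] F case [-0.19  5.96 -0.47] rot err [-0.297 -0.162  0.063] op 0.0113 q [-0.14  0.19  1.62  0.01  1.33  1.66]
```

View pics/w10.png

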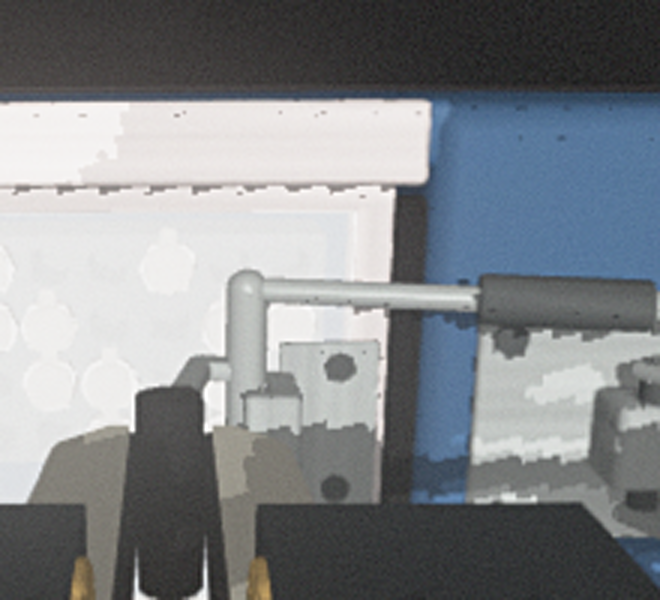

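View pics/scene10.png

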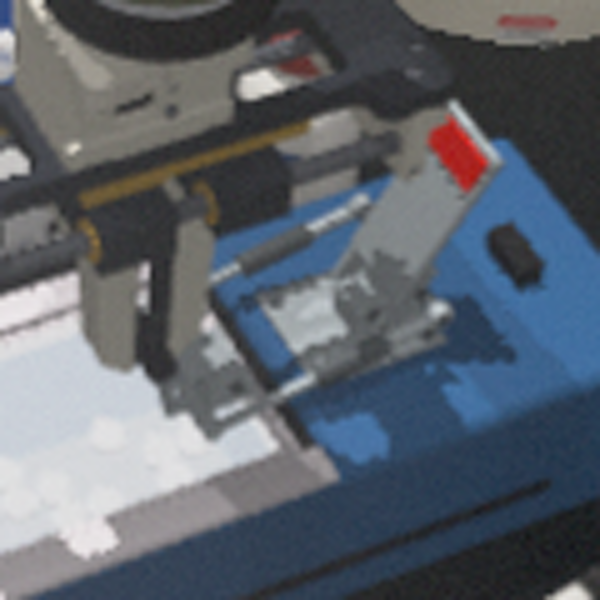

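Force rose to about 7 N with little motion: the bar is against the post, under the lip. I'll release the rod and rise.

Call:
{"api": "jog_arm", "payload": {
  "motion": [0.35,0,0,0,0,0,0,0.35,0,0,0,0,0,0,0.35,0,0,0,0,0,0,0.35,0,0,-0.02,0,0,0,0.35,0,0,-0.06,0,0,0,0,0,0,-0.12,0,0,0,0,0,0,-0.2,0,0,0,0,0,0,-0.2,0,0,0]
}}

```text
t: 14.85
tool_pos: [0.5996, -0.0337, 0.2206]
orientation: [-3.115, 0.372, -0.023]
force: [1.9, 0.5, 0.6]
opening: 0.0129
```

```bash
python3 - <<'E'
from h import *
from plant import *
s=read_state();st(s)
c=read_camera("wrist"); wristcam(s,c,"w11"); a=c["frame"][:,:,::-1]; cv2.imwrite("pics/w11.png",cv2.resize(a[130:330,260:480],None,fx=3,fy=3,interpolation=cv2.INTER_CUBIC))
c=read_camera("scene"); a=c["frame"][:,:,::-1]
cv2.imwrite(f"pics/scene11.png",cv2.resize(a[140:260,310:430],None,fx=5,fy=5,interpolation=cv2.INTER_CUBIC))
E
```

```text
t 14.85 case mm [  3.2  35.  220.6] F case [1.72 0.95 0.58] rot err [-0.342 -0.81   0.054] op 0.0129 q [-0.14  0.12  1.5   0.    1.51  1.66]
```

View pics/w11.png

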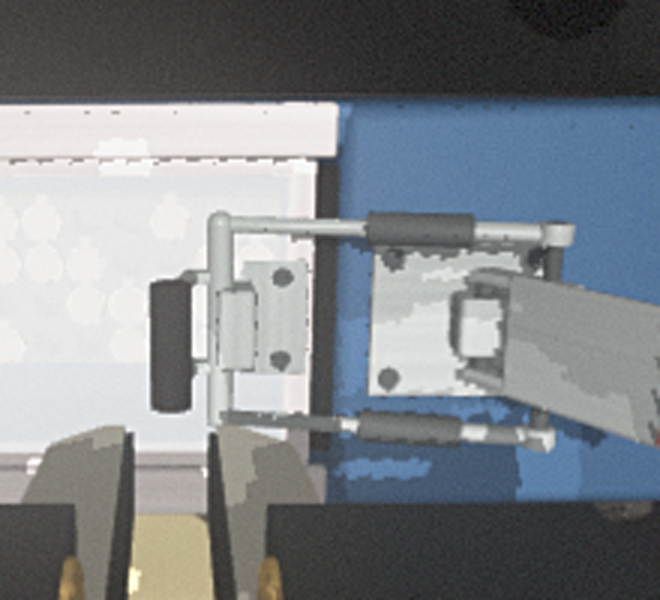

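View pics/scene11.png

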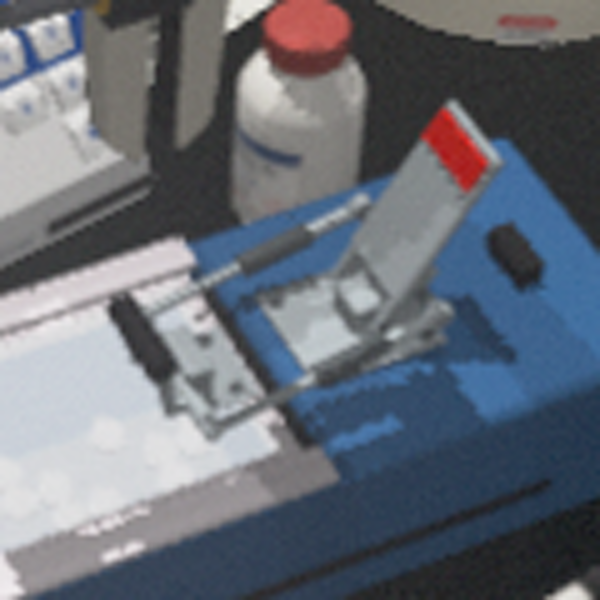

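```bash
cat >> h.py <<'E'
def P(t,r=72,h=7): return H+r*np.array([-np.cos(t),np.sin(t)])+h*np.array([np.sin(t),np.cos(t)])
E
python3 - <<'E'
from h import *
from plant import *
o,v=ray("scene",(310+460/5,140+148/5)); O=w2c(C,o)[0];V=w2c([0,0,C[2]],v)[0]
p=(O+V*(-.001-O[0])/V[0])*1e3; print(p, np.radians(174.4)-np.arctan2(p[2]-97,p[1]+55), np.hypot(p[2]-97,p[1]+55))
o,v=ray("scene",(310+462/5,140+102/5)); 
for t in [.9,.8,.75,.5,0]: print(t,P(t).round(1),P(t,82,0).round(1))
s=read_state();st(s)
J((-1,-35,220),s);J((-1,-75,175),s)
E
```

```text
[ -1.         -88.08096137 163.9317543 ] 1.0140215501308583 74.66063044634915
0.9 [-94.3 157.8] [-106.   161.2]
0.8 [-100.1  153.5] [-112.1  155.8]
0.75 [-102.9  151.2] [-115.   152.9]
0.5 [-114.8  137.7] [-127.   136.3]
0 [-127.  104.] [-137.   97.]
t 14.95 case mm [  0.8  34.8 214.7] F case [-0.21 -0.64 -1.04] rot err [-0.306 -0.387  0.054] op 0.0052 q [-0.14  0.12  1.51  0.    1.51  1.66]
(-1, -35, 220) [-0.0037, 0.1395, -0.0113] [-0.0034, -0.0043, 0.0006]
(-1, -75, 175) [-0.0044, 0.22, 0.0783] [-0.0034, -0.0043, 0.0006]
```

```bash
python3 - <<'E'
from h import *
from plant import *
s=read_state();st(s)
J((-1,-50,215),s);J((-1,-54,161),s)
E
```

```text
t 14.95 case mm [  0.8  34.8 214.7] F case [-0.21 -0.64 -1.04] rot err [-0.306 -0.387  0.054] op 0.0052 q [-0.14  0.12  1.51  0.    1.51  1.66]
(-1, -50, 215) [-0.0038, 0.1696, -0.0015] [-0.0034, -0.0043, 0.0006]
(-1, -54, 161) [-0.0045, 0.1782, 0.1065] [-0.0034, -0.0043, 0.0006]
```

Call:
{"api": "jog_arm", "payload": {
  "motion": [0,-0.003,0.08,-0.0015,-0.0034,-0.0043,0.0006,0,-0.0038,0.14,-0.0015,-0.0034,-0.0043,0.0006,0,-0.0038,0.17,0.02,-0.0034,-0.0043,0.0006,0,-0.004,0.178,0.06,-0.0034,-0.0043,0.0006,0,-0.0045,0.178,0.09,-0.0034,-0.0043,0.0006,0,-0.0045,0.178,0.1065,-0.0034,-0.0043,0.0006,0,-0.0045,0.178,0.1065,-0.0034,-0.0043,0.0006,0,-0.0045,0.178,0.1065,-0.0034,-0.0043,0.0006]
}}

```text
t: 15.75
tool_pos: [0.5746, -0.1185, 0.161]
orientation: [-3.119, 0.373, 0.0]
force: [-0.7, 0.1, -0.5]
opening: 0.0002
```

```bash
python3 - <<'E'
from h import *
from plant import *
s=read_state();st(s)
c=read_camera("wrist"); wristcam(s,c,"w12"); a=c["frame"][:,:,::-1]; cv2.imwrite("pics/w12.png",cv2.resize(a[110:330,200:480],None,fx=2.5,fy=2.5,interpolation=cv2.INTER_CUBIC))
c=read_camera("scene"); a=c["frame"][:,:,::-1]
cv2.imwrite(f"pics/scene12.png",cv2.resize(a[120:260,310:450],None,fx=4,fy=4,interpolation=cv2.INTER_CUBIC))
for t in [1,.9,.8,.7,.6,.5,.4,.3,.2,.1,0]:
    p=P(t); J((-1,float(round(p[0]+17.5*min(1,t/.8),1)),float(round(p[1],1))),s)
E
```

```text
t 15.75 case mm [ -1.  -53.3 161. ] F case [-0.72 -0.08 -0.5 ] rot err [-0.009  0.009  0.045] op 0.0002 q [-0.29  0.13  1.6   0.    1.42  1.52]
(-1, -70.5, 161.4) [-0.0001, 0.0345, -0.0008] [-0.0001, 0.0001, 0.0005]
(-1, -76.8, 157.8) [-0.0001, 0.0471, 0.0064] [-0.0001, 0.0001, 0.0005]
(-1, -82.6, 153.5) [-0.0001, 0.0587, 0.015] [-0.0001, 0.0001, 0.0005]
(-1, -90.2, 148.7) [-0.0001, 0.0739, 0.0246] [-0.0001, 0.0001, 0.0005]
(-1, -97.3, 143.4) [-0.0001, 0.0881, 0.0352] [-0.0001, 0.0001, 0.0005]
(-1, -103.9, 137.7) [-0.0001, 0.1013, 0.0466] [-0.0001, 0.0001, 0.0005]
(-1, -109.8, 131.5) [-0.0001, 0.1131, 0.059] [-0.0001, 0.0001, 0.0005]
(-1, -115.2, 125.0) [-0.0001, 0.1239, 0.072] [-0.0001, 0.0001, 0.0005]
(-1, -119.8, 118.2) [-0.0001, 0.1331, 0.0856] [-0.0001, 0.0001, 0.0005]
(-1, -123.8, 111.2) [-0.0001, 0.1411, 0.0996] [-0.0001, 0.0001, 0.0005]
(-1, -127.0, 104.0) [-0.0001, 0.1475, 0.114] [-0.0001, 0.0001, 0.0005]
```

View pics/w12.png

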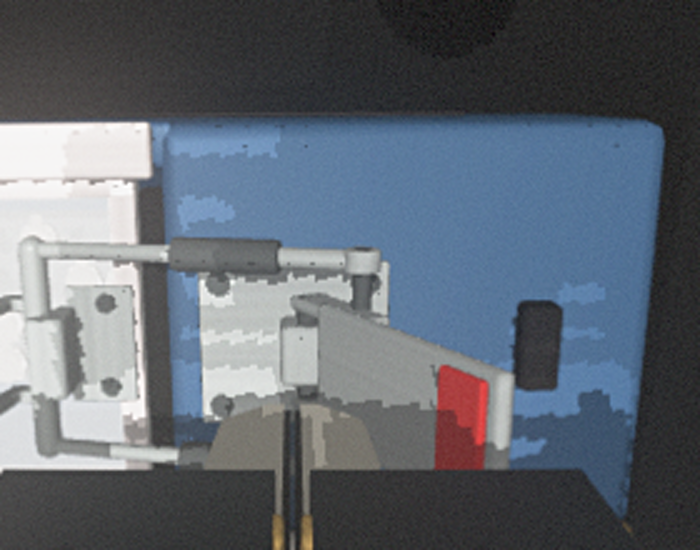

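View pics/scene12.png

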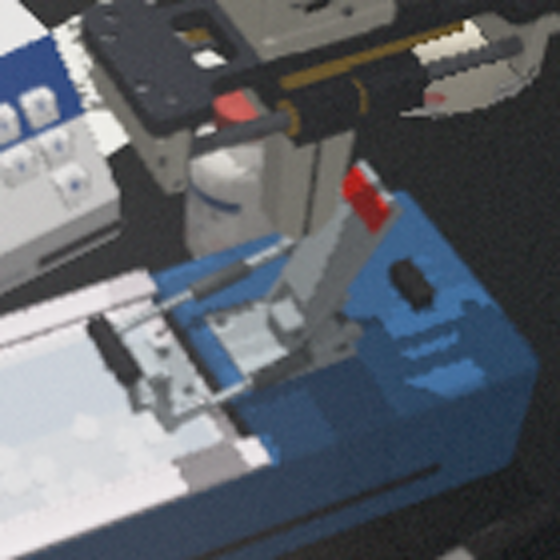

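The loop stays hooked under the lip (48,355), and the closed fingers stand in front of the pad. I'll push the lever along its arc.

Call:
{"api": "jog_arm", "payload": {
  "motion": [0,0,0.018,0,0,0,0,0,0,0.0345,0,0,0,0,0,0,0.041,0.003,0,0,0,0,0,0.0471,0.0064,0,0,0,0,0,0.053,0.0105,0,0,0,0,0,0.0587,0.015,0,0,0,0,0,0.0587,0.015,0,0,0]
}}

```text
t: 16.55
tool_pos: [0.5681, -0.1476, 0.1542]
orientation: [3.119, -0.373, 0.002]
force: [0.2, 0.7, -0.3]
opening: 0.0005
```

```bash
python3 - <<'E'
from h import *
from plant import *
s=read_state();st(s)
c=read_camera("scene"); a=c["frame"][:,:,::-1]
cv2.imwrite(f"pics/scene13.png",cv2.resize(a[120:260,310:450],None,fx=4,fy=4,interpolation=cv2.INTER_CUBIC))
for t in [.8,.7,.6,.5,.4,.3,.2,.1,0]:
    p=P(t); J((-1,float(round(p[0]+17.5*min(1,t/.8),1)),float(round(p[1],1))),s)
E
```

```text
t 16.55 case mm [ -0.4 -83.1 154.2] F case [ 0.03  0.72 -0.32] rot err [-0.    -0.072  0.027] op 0.0005 q [-0.34  0.13  1.6   0.    1.4   1.47]
(-1, -82.6, 153.5) [-0.0012, -0.0009, 0.0013] [-0.0, -0.0008, 0.0003]
(-1, -90.2, 148.7) [-0.0012, 0.0143, 0.0109] [-0.0, -0.0008, 0.0003]
(-1, -97.3, 143.4) [-0.0012, 0.0285, 0.0215] [-0.0, -0.0008, 0.0003]
(-1, -103.9, 137.7) [-0.0012, 0.0417, 0.0329] [-0.0, -0.0008, 0.0003]
(-1, -109.8, 131.5) [-0.0012, 0.0535, 0.0453] [-0.0, -0.0008, 0.0003]
(-1, -115.2, 125.0) [-0.0012, 0.0643, 0.0583] [-0.0, -0.0008, 0.0003]
(-1, -119.8, 118.2) [-0.0013, 0.0735, 0.0719] [-0.0, -0.0008, 0.0003]
(-1, -123.8, 111.2) [-0.0013, 0.0815, 0.0859] [-0.0, -0.0008, 0.0003]
(-1, -127.0, 104.0) [-0.0013, 0.0879, 0.1003] [-0.0, -0.0008, 0.0003]
```

View pics/scene13.png

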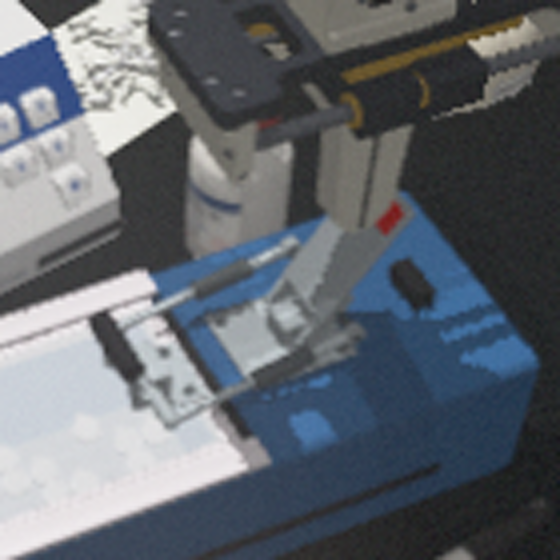

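Call:
{"api": "jog_arm", "payload": {
  "motion": [0,0,0.0065,0.006,0,0,0,0,0,0.0143,0.0109,0,0,0,0,0,0.0215,0.016,0,0,0,0,0,0.0285,0.0215,0,0,0,0,0,0.035,0.027,0,0,0,0,0,0.0417,0.0329,0,0,0,0,0,0.0417,0.0329,0,0,0]
}}

```text
t: 17.3
tool_pos: [0.5627, -0.1681, 0.137]
orientation: [3.119, -0.374, 0.0]
force: [1.4, 0.2, -0.5]
opening: 0.0007
```

```bash
python3 - <<'E'
from h import *
from plant import *
s=read_state();st(s)
c=read_camera("scene"); a=c["frame"][:,:,::-1]
cv2.imwrite(f"pics/scene14.png",cv2.resize(a[120:260,310:450],None,fx=4,fy=4,interpolation=cv2.INTER_CUBIC))
for t in [.5,.4,.3,.2,.1,0]:
    p=P(t); J((-1,float(round(p[0]+17.5*min(1,t/.8),1)),float(round(p[1],1))),s)
E
```

```text
t 17.30 case mm [  -0.8 -104.3  137. ] F case [ 1.27  0.56 -0.54] rot err [ 0.009 -0.009  0.   ] op 0.0007 q [-0.38  0.15  1.62 -0.    1.37  1.43]
(-1, -103.9, 137.7) [-0.0003, -0.0008, -0.0014] [0.0001, -0.0001, 0.0]
(-1, -109.8, 131.5) [-0.0003, 0.011, 0.011] [0.0001, -0.0001, 0.0]
(-1, -115.2, 125.0) [-0.0003, 0.0218, 0.024] [0.0001, -0.0001, 0.0]
(-1, -119.8, 118.2) [-0.0003, 0.031, 0.0376] [0.0001, -0.0001, 0.0]
(-1, -123.8, 111.2) [-0.0003, 0.039, 0.0516] [0.0001, -0.0001, 0.0]
(-1, -127.0, 104.0) [-0.0003, 0.0454, 0.066] [0.0001, -0.0001, 0.0]
```

View pics/scene14.png

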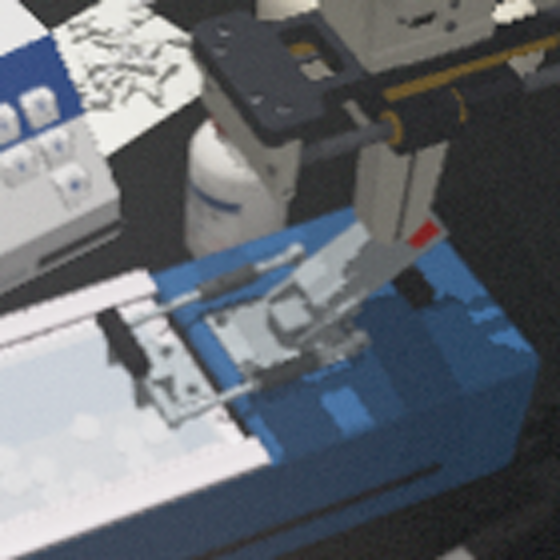

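Call:
{"api": "jog_arm", "payload": {
  "motion": [0,0,0.003,0.003,0,0,0,0,0,0.007,0.007,0,0,0,0,0,0.011,0.011,0,0,0,0,0,0.011,0.011,0,0,0]
}}

```text
t: 17.75
tool_pos: [0.5613, -0.1739, 0.1315]
orientation: [3.118, -0.374, 0.0]
force: [0.1, 0.5, -0.5]
opening: 0.0001
```

```bash
python3 - <<'E'
from h import *
from plant import *
s=read_state();st(s)
c=read_camera("scene"); a=c["frame"][:,:,::-1]
cv2.imwrite(f"pics/scene15.png",cv2.resize(a[120:260,310:450],None,fx=4,fy=4,interpolation=cv2.INTER_CUBIC))
for t in [.4,.3,.2,.1,0]:
    p=P(t); J((-1,float(round(p[0]+17.5*min(1,t/.8),1)),float(round(p[1],1))),s)
E
```

```text
t 17.75 case mm [  -0.8 -110.3  131.5] F case [ 0.03  0.5  -0.46] rot err [ 0.054 -0.009 -0.009] op 0.0001 q [-0.39  0.15  1.62 -0.    1.36  1.42]
(-1, -109.8, 131.5) [-0.0004, -0.001, 0.0001] [0.0006, -0.0001, -0.0001]
(-1, -115.2, 125.0) [-0.0004, 0.0098, 0.0131] [0.0006, -0.0001, -0.0001]
(-1, -119.8, 118.2) [-0.0004, 0.019, 0.0267] [0.0006, -0.0001, -0.0001]
(-1, -123.8, 111.2) [-0.0004, 0.027, 0.0407] [0.0006, -0.0001, -0.0001]
(-1, -127.0, 104.0) [-0.0004, 0.0334, 0.0551] [0.0006, -0.0001, -0.0001]
```

View pics/scene15.png

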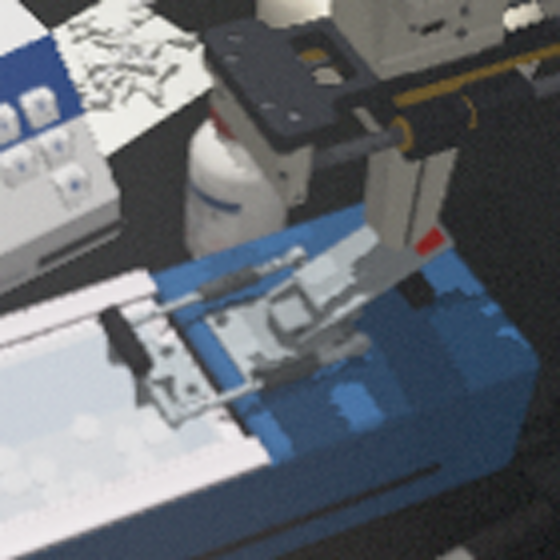

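Resistance is expected to be small, because this seal sits at the low end of its range and gives little stretch. I'll continue over centre.

Call:
{"api": "jog_arm", "payload": {
  "motion": [0,0,0.005,0.006,0,0,0,0,0,0.0098,0.0131,0,0,0,0,0,0.014,0.02,0,0,0,0,0,0.019,0.0267,0,0,0,0,0,0.019,0.0267,0,0,0]
}}

```text
t: 18.3
tool_pos: [0.5583, -0.1835, 0.1173]
orientation: [3.118, -0.375, -0.002]
force: [0.6, 0.2, -0.6]
opening: 0.0007
```

```bash
python3 - <<'E'
from h import *
from plant import *
s=read_state();st(s)
c=read_camera("wrist"); wristcam(s,c,"w16"); a=c["frame"][:,:,::-1]; cv2.imwrite("pics/w16.png",cv2.resize(a[110:330,170:450],None,fx=2.5,fy=2.5,interpolation=cv2.INTER_CUBIC))
for t in [.2,.1,.05,0,-.03]:
    p=P(t); J((-1,float(round(p[0]+17.5*min(1,t/.8),1)),float(round(p[1],1))),s)
E
```

```text
t 18.30 case mm [  -1.4 -120.3  117.3] F case [ 0.49  0.32 -0.57] rot err [ 0.072  0.081 -0.045] op 0.0007 q [-0.4   0.17  1.64 -0.    1.34  1.41]
(-1, -119.8, 118.2) [0.0009, -0.0011, -0.0018] [0.0008, 0.0009, -0.0005]
(-1, -123.8, 111.2) [0.0009, 0.0069, 0.0122] [0.0008, 0.0009, -0.0005]
(-1, -125.5, 107.6) [0.0009, 0.0103, 0.0194] [0.0008, 0.0009, -0.0005]
(-1, -127.0, 104.0) [0.0009, 0.0133, 0.0267] [0.0008, 0.0009, -0.0005]
(-1, -127.8, 101.8) [0.0009, 0.0149, 0.0311] [0.0008, 0.0009, -0.0005]
```

View pics/w16.png

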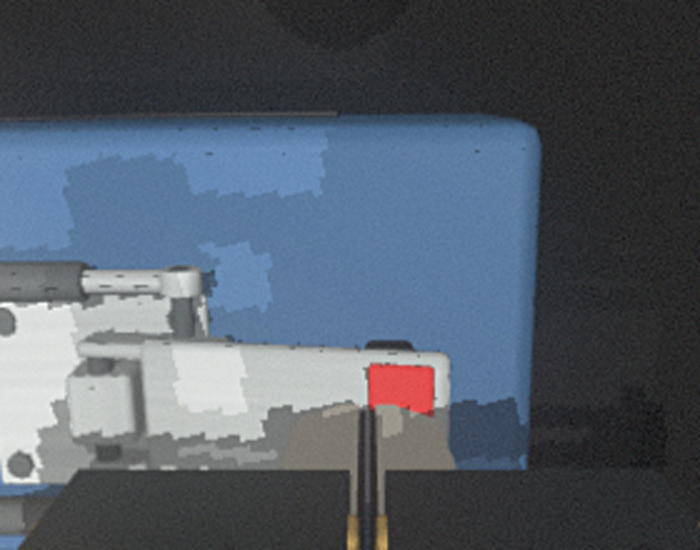

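Call:
{"api": "jog_arm", "payload": {
  "motion": [0,0,0.006,0.008,0,0,0,0,0,0.011,0.015,0,0,0,0,0,0.0153,0.022,0,0,0,0,0,0.0173,0.0267,0,0,0,0,0,0.0173,0.0267,0,0,0]
}}

```text
t: 18.85
tool_pos: [0.5565, -0.1919, 0.1044]
orientation: [3.118, -0.375, -0.002]
force: [-1.0, 0.2, 1.3]
opening: 0.0007
```

```bash
python3 - <<'E'
from h import *
from plant import *
s=read_state();st(s)
c=read_camera("wrist"); wristcam(s,c,"w17"); a=c["frame"][:,:,::-1]; cv2.imwrite("pics/w17.png",cv2.resize(a[110:330,170:450],None,fx=2.5,fy=2.5,interpolation=cv2.INTER_CUBIC))
st(read_state())
E
```

```text
t 18.85 case mm [  -1.2 -128.9  104.4] F case [-1.01 -0.04  1.29] rot err [ 0.054  0.054 -0.045] op 0.0007 q [-0.42  0.18  1.64 -0.    1.32  1.39]
t 18.90 case mm [  -1.2 -128.9  104.5] F case [ 0.12 -0.31  0.79] rot err [ 0.063  0.054 -0.045] op 0.0001 q [-0.42  0.18  1.64 -0.    1.32  1.39]
```

View pics/w17.png

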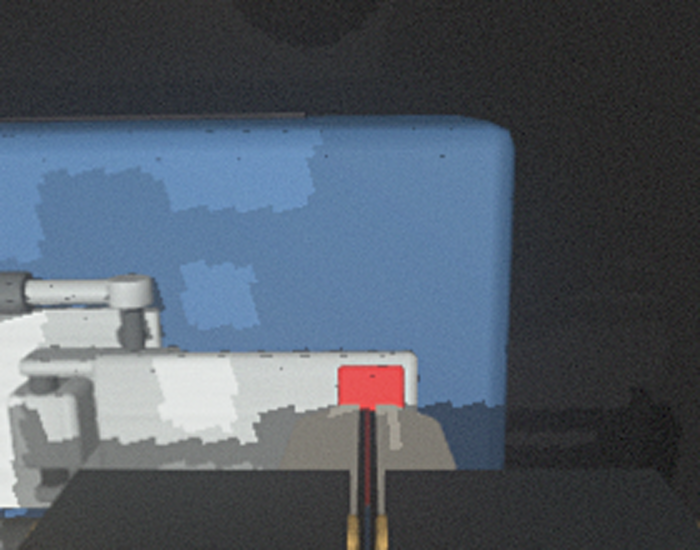

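Call:
{"api": "jog_arm", "payload": {
  "motion": [0,0,0,0.001,0,0,0,0,0,0,0.002,0,0,0,0,0,0,0.002,0,0,0]
}}

```text
t: 19.2
tool_pos: [0.5567, -0.192, 0.104]
orientation: [3.118, -0.375, -0.001]
force: [-2.5, 1.0, 5.5]
opening: 0.0007
```

Call:
{"api": "jog_arm", "payload": {
  "motion": [0,0,0,0.001,0,0,0,0,0,0,0.002,0,0,0,0,0,0,0.002,0,0,0]
}}

```text
t: 19.5
tool_pos: [0.5569, -0.1921, 0.1037]
orientation: [3.118, -0.375, 0.0]
force: [-2.1, 0.5, 7.3]
opening: 0.0001
```

Call:
{"api": "jog_arm", "payload": {
  "motion": [0,0,0,0.0025,0,0,0,0,0,0,0.0032,0,0,0,0,0,0,0.0032,0,0,0]
}}

```text
t: 19.8
tool_pos: [0.5572, -0.1922, 0.1033]
orientation: [3.117, -0.375, 0.001]
force: [-4.7, 1.3, 10.7]
opening: 0.0006
```

Call:
{"api": "jog_arm", "payload": {
  "motion": [0,0,0,-0.01,0,0,0,0,0,0,-0.04,0,0,0,0,0,0,-0.1,0,0,0,0,0,-0.04,-0.2,0,0,0,0,0,-0.1,-0.25,0,0,0,0,0,-0.1,-0.25,0,0,0,0,0,-0.1,-0.25,0,0,0,0,0,-0.1,-0.25,0,0,0]
}}

```text
t: 20.6
tool_pos: [0.5682, -0.1436, 0.227]
orientation: [3.117, -0.375, -0.002]
force: [0.4, -1.0, -1.7]
opening: 0.0007
```

```bash
python3 - <<'E'
from h import *
from plant import *
s=read_state();st(s)
c=read_camera("wrist"); wristcam(s,c,"w18"); a=c["frame"][:,:,::-1]; cv2.imwrite("pics/w18.png",cv2.resize(a[110:310,200:460],None,fx=3,fy=3,interpolation=cv2.INTER_CUBIC))
c=read_camera("scene"); a=c["frame"][:,:,::-1]
cv2.imwrite(f"pics/scene18.png",cv2.resize(a[140:290,290:450],None,fx=4,fy=4,interpolation=cv2.INTER_CUBIC))
c=read_camera("top"); a=c["frame"][:,:,::-1]
cv2.imwrite(f"pics/top18.png",cv2.resize(a[160:320,290:480],None,fx=3.7,fy=3.7,interpolation=cv2.INTER_CUBIC))
E
```

```text
t 20.60 case mm [ -1.2 -79.2 227. ] F case [ 0.63 -0.91 -1.7 ] rot err [ 0.108  0.054 -0.027] op 0.0007 q [-0.33  0.09  1.52 -0.    1.54  1.48]
```

View pics/w18.png

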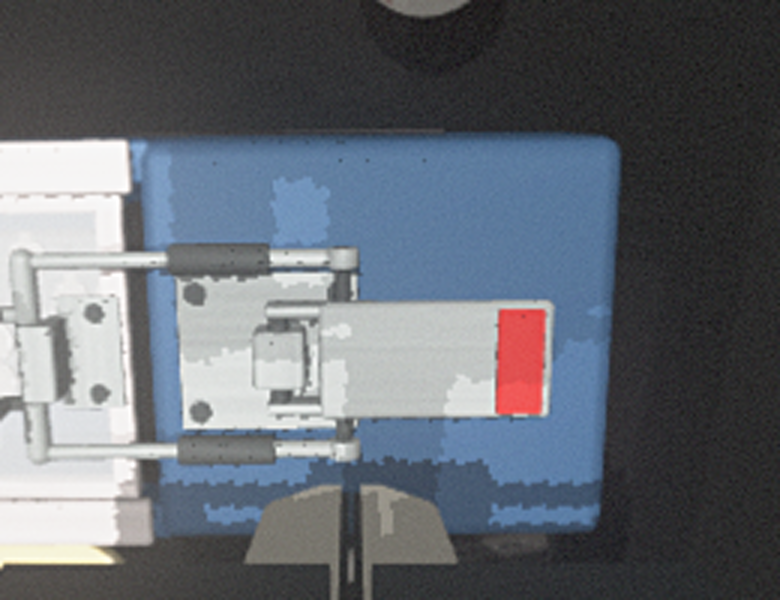

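View pics/scene18.png

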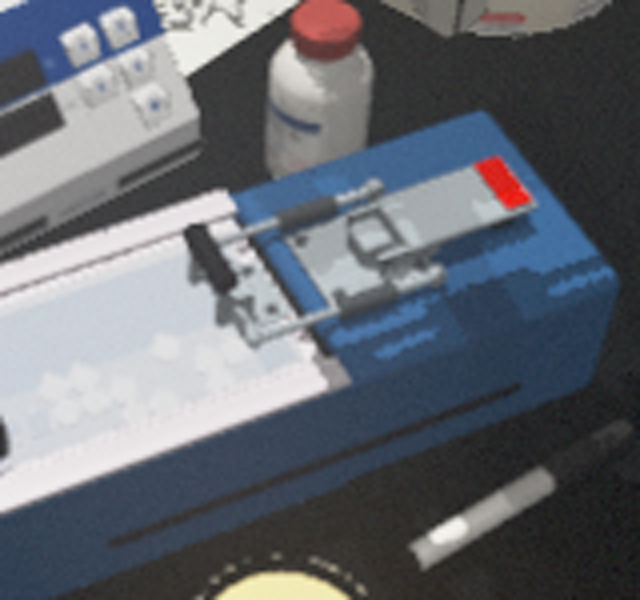

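View pics/top18.png

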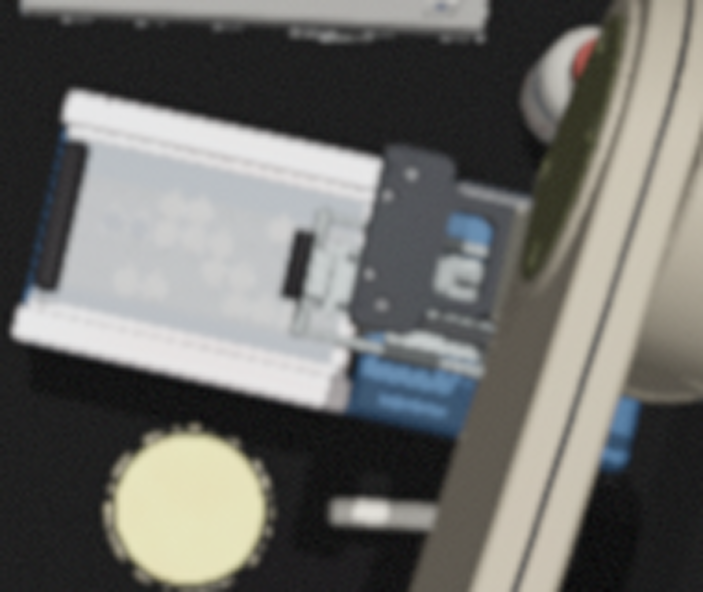

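```bash
python3 - <<'E'
from h import *
z=lambda u,v:(200+u/3,110+v/3)
for nm,uv,h in [("bar far c",z(23,290),.0915),("bar near",z(39,420),.0915),("lip +y",z(22,345),.103),("lip -y",z(56,345),.103),("lid edge",z(124,235),.085),("lid edge n",z(138,470),.085),("rail",z(131,165),.085),("pin far",z(345,259),.092),("pin near",z(348,450),.092),("tip end",z(552,350),.0995)]:
    print(nm,np.round(w2c(C,atz("w18",uv,h))*1e3,1))
a=cv2.imread("pics/scene0.png");  
from plant import *
b=read_camera("scene")["frame"][:,:,::-1]
d=cv2.absdiff(a,b).max(2); d[:, :]=d
for nm,(y0,y1,x0,x1) in dict(bottle=(135,185,352,385),dish=(278,325,335,390),pen=(243,285,390,450)).items(): print(nm,d[y0:y1,x0:x1].mean().round(1),(d[y0:y1,x0:x1]>40).sum())
E
```

```text
bar far c [[19.9 20.  91.5]]
bar near [[-21.4  18.4  91.5]]
lip +y [[  5.4  17.9 103. ]]
lip -y [[  5.4   7.7 103. ]]
lid edge [[ 35.7 -10.4  85. ]]
lid edge n [[-40.3 -10.5  85. ]]
rail [[ 56.6 -13.6  85. ]]
pin far [[ 29.1 -77.9  92. ]]
pin near [[-31.2 -78.7  92. ]]
tip end [[   2.8 -139.8   99.5]]
bottle 10.4 95
dish 2.7 0
pen 13.7 180
```

```bash
python3 - <<'E'
from h import *
from plant import *
st(read_state()); print(close_job())
E
```

```text
t 20.80 case mm [ -1.3 -79.4 226.7] F case [-0.69 -1.37  0.91] rot err [ 0.09   0.081 -0.081] op 0.0004 q [-0.33  0.09  1.52 -0.    1.54  1.48]
the job is handed in; nothing more can be done
None
```

The lid is shut and latched, and I handed the job in at 20.8 s with the arm clear of everything. `close_job` gives no verdict, so these are my own readings.

- **Lid:** I pushed it against the seal and held about 11 N for about 0.4 s; the highest reading was 11.5 N.
- **Hooking the loop:** I carried the loop over the keeper and touched its bar to the lid to find the height. I then raised it 2.5 mm and drew it back under the lip until it met the post, with force readings up to about 7 N.
- **Lever:** I pressed it over centre onto its rest; the highest reading was 10.7 N.

**Last checks**
- **Latch:** after release, the pictures show the lever flat and the bar under the lip.
- **Tightness:** the bar-to-pin distance measured about 97.5 mm against 94.5 mm unstretched. The lid moved about 2.5 mm further in after hooking, so the latch is pulling it tight.
- **Bottle, dish and pen:** they show at the same pixels as at the start. The image differences over the bottle and pen look like the arm's shadow.

**Disagreements**
- The last wrist picture put several known latch points 3–4 mm off along y, while the rail end agreed with earlier pictures. The stretch and lid figures are good only to a few millimetres.
- The lever's resistance before centre was too small to feel (under 1.5 N). That fits a seal at the low end of its range, about 8 mm to the −y side of the case's centre.

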